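Clear the photo plate and stand the fragile jug on it

ROBOT

A 7-joint arm with a two-finger parallel gripper is mounted at the origin on the work surface. World frame = base frame: x ahead of the robot, y to its left, z up, the work surface at z = 0. Lengths are in mm, angles in degrees, forces in N, time in s.
With the tool pointing down it reaches from about 400 to 900 mm from the base axis. Payload 5.5 kg.
Tool frame: the origin (TCP) lies between the finger pads; the fingertips stand 25 mm ahead of it and the grasp point (between the pads) lies 6 mm ahead of it; z points along the fingers, x is the direction in which the jaws open and shut, and the axes are right-handed (so a half turn about z gives the same grasp; the last joint's range is limited). The gripper opens to 85 mm and grips with 20 to 120 N. Pads are 22 mm wide; open, the fingers measure 114 mm over their backs; the gripper's body (76 mm by 85 mm) begins 54 mm behind the grasp point. The pads swing forward as they close: fully open they stand 13 mm farther back than shut.
Start: joints at [90.424, 28.699, -24.465, 88.831, 12.651, 65.22, -12.049], TCP at [164.497, -628.841, 219.51] pointing down, gripper open.
Joint ranges: [-164.97, 164.97], [-17.58, 116.51], [-87.97, 89.64], [11.32, 138.91], [-80.73, 260.73], [10.89, 115.49], [-147.41, 147.41]. Speed limits (degrees/s): [147.25, 147.25, 180, 180, 180, 180, 180].

INTERFACE

Orientations are given as [roll, pitch, yaw] about the fixed x, y, z axes, in that order (R = Rz(yaw) Ry(pitch) Rx(roll)).
In Python, from workcell import manip, cams gives the robot as it stands.
- The arm moves only by the shell command python3 -m creep 'ROWS' [FORCE]. ROWS is JSON, one flat list of numbers, 5 for each row, row after row: the closure in counts, from 0 (fully open) to 255 (shut), then the shift along the tool's x, y, z in cm, then the turn about the tool's z in degrees. A call has 1 to 12 rows; each row is the pose to reach, as a shift and turn from the pose commanded when the call began, along the tool's axes at that moment; what a row does not reach only later rows make up. A row lasts 1/8 s, in which the tool goes at most 62.5 mm and 10.7 degrees, less where a joint would pass 70% of its speed; a pose out of reach is approached as far as the arm can. A call with a gripper value outside its range is refused whole. The fingers move at their own pace and stop on an object; FORCE is the grip in N (left out, the last holds). Time passes only in rows, so rows that repeat a pose let the fingers close. It gives the time, the measured TCP pose, the force and the opening at its end, in the units of the state.
- manip.get_obs(): the state, without advancing time (a new reading comes with each control period).
- cams.get_image(name): name is "scene" or "side" or "wrist"; returns a dict with "image" (384x512x3 uint8, red, green, blue), "range_z" (384x512 float32, mm along the optical axis (not along the pixel's ray), 0 where there is no reading), "camera_matrix" (3x3 intrinsics, pixels), "pose" (4x4, takes a point from camera to world coordinates); the wrist camera has in their place "T_tool_cam" (4x4, takes a point from camera to tool coordinates, whose origin is the TCP and whose axes are the tool frame's). Camera axes: x right, y down, z forward; pixel columns grow to the right and rows downward; lengths in mm; the calibration is good to about 2 mm. A picture is of the moment at which its call begins: read the wrist's pose just before it.
- manip.hand_in(): hands the job in, once; it reports no verdict.
The state is a dict: "t": time; "joints": joint angles; "qvel": joint speeds; "joint_efforts": joint torques, N m; "ee_pos": TCP position; "orientation": TCP orientation; "ft_force": force on the tool from outside, world axes, zero at the start; "moment": the same for the moment, N m; "gripper_width": opening from 0.0 (shut) to 1.0 (fully open).
Only numpy, scipy, OpenCV 4.12 (cv2) and the standard library are available. Lean on these libraries where they do the work, as an engineer would, in place of code of your own. Each camera call takes 0.05 s, during which the arm holds its last target.

TASK

Use the scraper block to push the four loose chips off the white photo plate into the black catch tray behind it, keeping the gripper itself off the chips, and stand the block back upright on its blue mat. Then lift the fragile clay jug out of its sloping cradle and stand it upright on the circle in the middle of the plate, gently: grip it with no more than 50 N, and never drop it or press or knock it against the plate or cradle with more than 30 N. Leave the other things on the table where they are.

Things in the scene. Friction and masses are not known exactly. Their poses are not given: they have to be found in the camera images.
- station: Fixed photo station. White plate, top 40 mm above the table, 180 mm (x) by 178 mm (y) clear between two aluminium side fences 8 mm thick that rise 12 mm above the plate; its near (-x) and far (+x) edges are open. The catch tray joins its +x edge and a lamp stands at its +y side. Origin on the table under the plate's middle, z up. Place and yaw vary.
- lamp_top (a point): Photo lamp fixed to the station: a 14 mm post standing on the table at station x = +130, y = +120 mm, with a 52 mm wide head leaning over at x = +100, y = +110 mm, 275 mm tall in all. This point is the head's middle, about 260 mm above the table.
- plate_mid (a point): Middle of the plate's top face, the centre of the blue circle (84 mm across), 40 mm above the table; axes as the station's.
- tray_mid (a point): Middle of the black catch tray's floor, 5 mm above the table (35 mm below the plate top), 145 mm from the plate's middle along the station's +x. The tray is 110 mm (x) by 178 mm (y) inside and directly adjoins the plate's edge; its far wall is 60 mm high. Axes as the station's.
- scraper: Scraper block, 0.22 kg, standing on the mat: black rubber foot 30 mm (its x) by 150 mm (its y) by 30 mm high, and on it a yellow handle 24 mm (x) by 90 mm (y) by 45 mm high; 75 mm tall in all. Origin at the centre of its underside, z up.
- mat: Flat blue mat, fixed, 110 mm (its x) by 190 mm (its y), 4 mm thick. Origin at the centre of its underside on the table. It and the cradle stand one on each side of the station; which is left and which is right varies.
- cradle: Fixed wooden cradle with a cork V-trough, base plate 120 mm wide from x = -100 to +50 mm. It holds the jug with its axis leaning 40 degrees from vertical, neck towards the cradle's -x; the jug's foot rests 52 mm above the cradle's origin. The trough bears the belly on the low (-x) side only; lift the jug out along its axis. Origin on the table, z up.
- jug: Fragile terracotta jug, 0.19 to 0.3 kg, round: 136 mm tall, belly 72 mm across from 12 to 72 mm above the foot, plain neck 30 mm across from 94 to 124 mm, solid rim 40 mm across from 130 to 136 mm, flat foot 54 mm across; white and brown bands. Origin at the centre of its foot, z along its axis from foot to rim. Held by the neck it can swing in the grip.
- chip1: Loose flat terracotta chip, about 46 by 40 mm, 10 mm thick, 25 g, lying on the plate. Origin at the centre of its underside.
- chip2: Loose flat terracotta chip, about 42 by 42 mm, 10 mm thick, 25 g, lying on the plate. Origin at the centre of its underside.
- chip3: Loose flat terracotta chip, about 46 by 40 mm, 10 mm thick, 25 g, lying on the plate. Origin at the centre of its underside.
- chip4: Loose flat terracotta chip, about 44 by 40 mm, 10 mm thick, 25 g, lying on the plate. Origin at the centre of its underside.
- bottle: Bystander: white plastic bottle with red cap, 56 mm across, 160 mm tall. Origin under its centre.
- pot: Bystander: small terracotta pot, 80 mm across, 120 mm tall. Origin under its centre.
- cup: Bystander: blue cup, 64 mm across, 75 mm tall. Origin under its centre.
- labelbox: Bystander: cardboard label box, 60 by 70 by 50 mm high. Origin under its centre.
- brush: Bystander: brush, 170 mm long, lying along its x. Origin under its middle.
- spatula: Bystander: spatula, 180 mm long, lying along its x. Origin under its middle.

How it is judged (in metres and radians):
On the way, in this order (a step that is already met when the one before it is completed fails the run):
1. all four chips have been pushed into the catch tray (x of chip1 in the frame of tray_mid between -0.052 and 0.052 m and y of chip1 in the frame of tray_mid between -0.09 and 0.09 m and z of each of chip1, chip2, chip3, chip4 in the frame of tray_mid below 0.032 m and x of chip2 in the frame of tray_mid between -0.052 and 0.052 m and y of chip2 in the frame of tray_mid between -0.09 and 0.09 m and x of chip3 in the frame of tray_mid between -0.052 and 0.052 m and y of chip3 in the frame of tray_mid between -0.09 and 0.09 m and x of chip4 in the frame of tray_mid between -0.052 and 0.052 m and y of chip4 in the frame of tray_mid between -0.09 and 0.09 m), for 0.2 s.
2. the scraper stands on its mat again, let go, with the jug not yet on the plate (x of scraper in the frame of mat between -0.05 and 0.05 m and y of scraper in the frame of mat between -0.07 and 0.07 m and z of scraper in the frame of mat below 0.01 m and angle between scraper's own z axis and vertical below 0.1 rad and linear speed of scraper below 0.02 m/s and contact force between the fingers and scraper below 0.1 N and horizontal distance between jug and plate_mid above 0.15 m), for 0.2 s.
At the end, for the whole second after the job is handed in: Chips in the catch tray, over 3 mm below plate level; scraper upright on its mat (within 50 mm in the mat's x and 70 mm in its y of the centre); jug released, at rest and upright (within 4 degrees) on the plate, its foot centre within 40 mm of the plate's middle (all of step 1 and x of scraper in the frame of mat between -0.05 and 0.05 m and y of scraper in the frame of mat between -0.07 and 0.07 m and z of scraper in the frame of mat below 0.01 m and angle between scraper's own z axis and vertical below 0.1 rad and linear speed of each of scraper, jug below 0.02 m/s and horizontal distance between jug and plate_mid below 0.04 m and z of jug in the frame of plate_mid between -0.006 and 0.006 m and angle between jug's own z axis and vertical below 0.07 rad and contact force between the fingers and jug below 0.1 N); the robot touches nothing.
It fails at once if the jug is squeezed too hard: more than about 55 N a finger (110 N on both fingers together) (contact force between the fingers and jug above 110 N).
It fails at once if the jug is knocked or pressed: more than 35 N against the station or the cradle (contact force between jug and station above 35 N or contact force between jug and cradle above 35 N).
It fails at once if the jug is dropped onto the plate: let go more than 12 mm above it, or coming down on it faster than 0.4 m/s (horizontal distance between jug and plate_mid below 0.09 m and ((z of jug in the frame of plate_mid above 0.012 m and contact force between the fingers and jug below 0.1 N) or (z of jug in the frame of plate_mid below 0.03 m and linear speed of jug above 0.4 m/s))).
It fails at once if the gripper itself touches a chip (contact force between any of the fingers, the arm and chip1 above 0.5 N or contact force between any of the fingers, the arm and chip2 above 0.5 N or contact force between any of the fingers, the arm and chip3 above 0.5 N or contact force between any of the fingers, the arm and chip4 above 0.5 N).
It fails at once if a bystander is moved more than 20 mm (distance of any of bottle, pot, cup, labelbox, brush, spatula from where it was at the start of the episode above 0.02 m).
It also fails if it takes over 72 s, if anything falls off the work surface, if the arm or the gripper's body presses on something with over 40 N, if the wrist force passes 120 N, or if a joint passes its speed limit or range.

## Working session

There is one attempt and no reset: what is moved stays moved. The work goes in short steps, Python scripts to look and compute and a shell command to move; the robot and the scene stay as the last step left them, time stands still between calls to the robot, and variables do not carry over. Pictures are saved under pics/ and viewed, and the job is handed in when it is done.

```bash
ls; mkdir -p pics
cat > h.py <<'E'
import numpy as np,cv2
from workcell import manip,cams
from scipy.spatial.transform import Rotation as R
def T_tool():
    o=manip.get_obs();T=np.eye(4);T[:3,:3]=R.from_euler('xyz',o['orientation'],degrees=True).as_matrix();T[:3,3]=o['ee_pos'];return T
def grab(name,fn=None):
    T=T_tool();d=cams.get_image(name)
    P=T@d['T_tool_cam'] if name=='wrist' else d['pose']
    if fn: cv2.imwrite('pics/'+fn,d['image'][:,:,::-1])
    return d['image'],d['range_z'],d['camera_matrix'],P
def ray(K,P,u,v):
    r=P[:3,:3]@np.array([(u-K[0,2])/K[0,0],(v-K[1,2])/K[1,1],1.]);return P[:3,3],r
def onz(K,P,u,v,z):
    o,r=ray(K,P,u,v);return o+r*(z-o[2])/r[2]
def cloud(rz,K,P):
    v,u=np.mgrid[:rz.shape[0],:rz.shape[1]]
    X=np.stack([(u-K[0,2])/K[0,0]*rz,(v-K[1,2])/K[1,1]*rz,rz],-1)
    W=X@P[:3,:3].T+P[:3,3];W[rz<=0]=np.nan;return W
E
python3 - <<'E'
from h import *
np.set_printoptions(precision=3,suppress=True)
for n in ['scene','side','wrist']:
    I,rz,K,P=grab(n,n+'0.png');np.savez('/tmp/%s0.npz'%n,I=I,rz=rz,K=K,P=P);print(n,K,P)
print(manip.get_obs())
E
```

```text
pics
scene [[470.317   0.    251.325]
 [  0.    470.317 192.116]
 [  0.      0.      1.   ]] [[   0.623    0.682   -0.383 1132.895]
 [   0.782   -0.547    0.298 -452.304]
 [  -0.006   -0.485   -0.875 1502.661]
 [   0.       0.       0.       1.   ]]
side [[500.06    0.    259.727]
 [  0.    500.06  192.091]
 [  0.      0.      1.   ]] [[  -0.974   -0.128    0.187  265.984]
 [  -0.225    0.627   -0.746 1140.121]
 [  -0.022   -0.769   -0.639 1143.18 ]
 [   0.       0.       0.       1.   ]]
wrist [[277.969   0.    255.357]
 [  0.    277.969 185.859]
 [  0.      0.      1.   ]] [[   0.254   -0.929   -0.269  231.993]
 [  -0.967   -0.245   -0.068 -610.555]
 [  -0.003    0.278   -0.961  373.202]
 [   0.       0.       0.       1.   ]]
{'t': 0.15, 'joints': array([ 90.424,  28.744, -24.455,  88.876,  12.651,  65.219, -12.049]), 'qvel': array([ 0.027, -0.233, -0.006, -0.093,  0.037,  0.045, -0.106]), 'joint_efforts': array([ -0.008, -57.003,  -5.826, -28.128,   0.011,   0.008,   0.   ]), 'ee_pos': array([ 164.295, -628.338,  218.682]), 'orientation': array([-179.996,    0.086,  -75.341]), 'ft_force': array([0.45 , 0.521, 0.705]), 'moment': array([ 0.028, -0.001,  0.032]), 'gripper_width': 1.0006498325867643}
```

View pics/scene0.png

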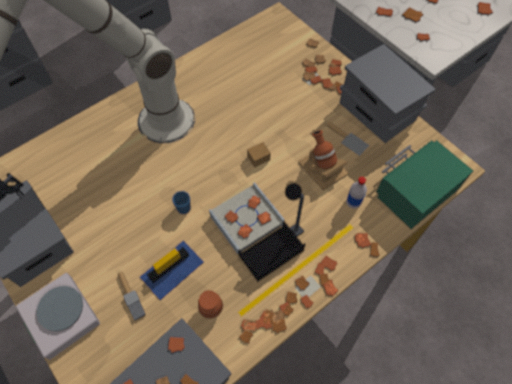

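View pics/side0.png

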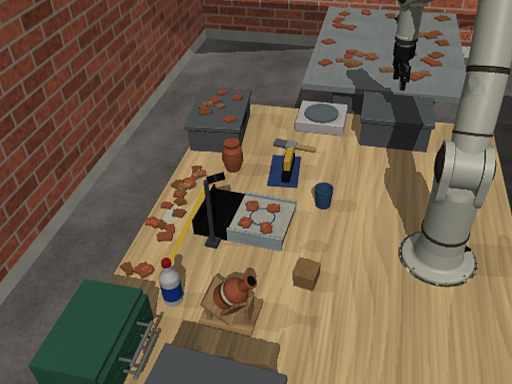

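View pics/wrist0.png

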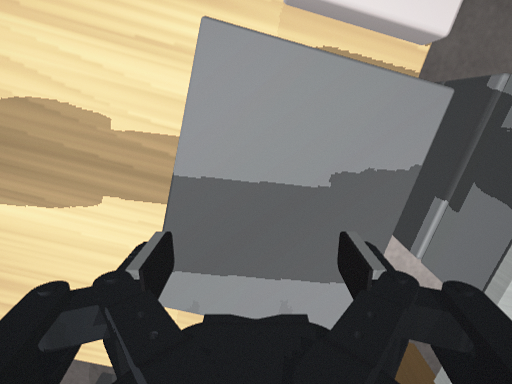

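The scene view shows the plate at about (248,220) with four chips, the tray at (270,252), the mat and scraper at (172,268), the jug in its cradle at (323,158), the lamp head at (293,190), the cup at (182,203), the pot at (210,303) and the label box at (259,154). Next I'll measure from depth and colour.

Run:
```python
from h import *
np.set_printoptions(precision=1,suppress=True)
for n in ['scene','side']:
    D=np.load('/tmp/%s0.npz'%n);I,rz,K,P=D['I'],D['rz'],D['K'],D['P'];W=cloud(rz,K,P)
    hsv=cv2.cvtColor(I,cv2.COLOR_RGB2HSV)
    def blobs(name,m,amin=30):
        m=m&(np.abs(W[...,0]-500)<450)&(np.abs(W[...,1])<500)&(W[...,2]>-20)
        nn,l,s,c=cv2.connectedComponentsWithStats(m.astype(np.uint8))
        for i in range(1,nn):
            if s[i,4]>=amin:
                w=W[l==i];print(n,name,s[i,4],c[i],'med',np.nanmedian(w,0),'z5-95',np.nanpercentile(w[:,2],[5,95]),'x',np.nanpercentile(w[:,0],[2,98]),'y',np.nanpercentile(w[:,1],[2,98]))
    H,S,V=[hsv[...,i].astype(int) for i in range(3)]
    blobs('blue',(H>100)&(H<125)&(S>120))
    blobs('yel',(H>20)&(H<32)&(S>180)&(V>120))
    blobs('terra',((H<12)|(H>175))&(S>110)&(V>60),60)
    blobs('black',(V<40),80)
    blobs('white',(S<40)&(V>130),80)
```

```text
scene blue 75 [353.2 200.8] med [748.  296.1  50.8] z5-95 [30.1 69.3] x [726.4 764.6] y [289.7 310.7]
scene blue 46 [183.6 206.9] med [ 400.2 -175.9   43.6] z5-95 [ 5.3 72.9] x [357.9 406.4] y [-196.4 -152.6]
scene blue 873 [174.3 273.4] med [ 561.1 -335.5    2.4] z5-95 [-3.   8.4] x [492.6 592.1] y [-420.7 -245.3]
scene yel 639 [294.3 270.5] med [799.4 -16.9  -0.4] z5-95 [-5.9  5. ] x [791.6 807.1] y [-237.5  235.9]
scene yel 167 [165.1 258.9] med [ 528.3 -336.3   77.3] z5-95 [72.3 82.2] x [516.4 538.5] y [-376.2 -294.8]
scene terra 290 [321.5 144.7] med [539.  326.2 129.1] z5-95 [107.4 162.8] x [496.6 569.9] y [299.1 356.5]
scene terra 169 [327.3 161.8] med [588.  314.4  89.5] z5-95 [ 69.7 106.1] x [561.9 604.4] y [294.8 351.6]
scene terra 60 [361.7 179.6] med [735.1 321.  157. ] z5-95 [ -6.9 161.9] x [674.8 749. ] y [308.6 430. ]
scene terra 98 [253.7 201.5] med [531.3  26.3  48.7] z5-95 [42.2 54.2] x [513.9 548. ] y [ 5.2 48.4]
scene terra 87 [231.2 216.4] med [529.3 -71.   48.5] z5-95 [43.7 54.3] x [510.3 546.3] y [-87.1 -54.6]
scene terra 97 [263.9 217.5] med [601.9  13.7  48.2
[... 4055 characters left out ...]
0.7] med [751.6  37.2  31.7] z5-95 [  2.7 114.9] x [691.8 760.4] y [-43.1  93. ]
side white 124 [445.8 159.7] med [ 54.1  44.9 392. ] z5-95 [353.4 409.1] x [50.1 58.4] y [-11.2  65.5]
side white 1079 [264.6 217.2] med [532.6 -26.3  39.4] z5-95 [35.2 47.2] x [464.7 639.8] y [-116.1   68.5]
side white 101 [169.3 215. ] med [876.4  -7.6   0.6] z5-95 [-3.5  4.4] x [847.3 891.3] y [-53.9  11.6]
side white 220 [261.7 216.1] med [556.1 -28.6  40. ] z5-95 [36.3 44.1] x [520.3 586.4] y [-58.    1.5]
side white 338 [410.7 257.1] med [80.  34.6 11.5] z5-95 [ 6.5 17.7] x [ 51.4 100.8] y [-43.   88.6]
side white 203 [168.  277.2] med [727.9 335.5 110.1] z5-95 [ 97.2 130.6] x [710.9 751. ] y [318.5 347.4]
```

Run:
```python
import cv2
for n,(x0,y0,w,h) in dict(scene=(110,100,290,220),side=(130,120,230,210)).items():
    I=cv2.imread(f'pics/{n}0.png')[y0:y0+h,x0:x0+w]
    cv2.imwrite(f'pics/{n}0c.png',cv2.resize(I,None,fx=2.7,fy=2.7,interpolation=cv2.INTER_CUBIC))
```

```text
(no output)
```

View pics/scene0c.png

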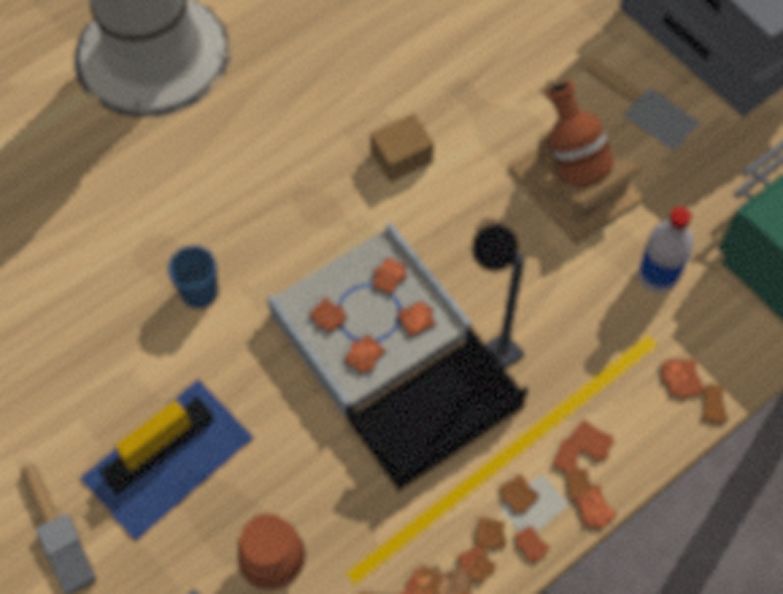

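View pics/side0c.png

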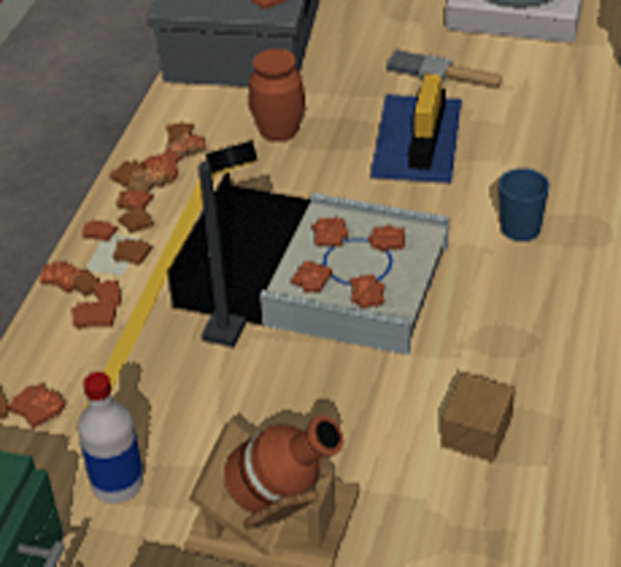

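Run:
```python
from h import *
np.set_printoptions(precision=1,suppress=True)
# pad geometry in tool frame from wrist depth
D=np.load('/tmp/wrist0.npz');d=cams.get_image('wrist');T=d['T_tool_cam'];W=cloud(d['range_z'],d['camera_matrix'],T)
print(T)
for v in range(225,320,10):
    for u in (135,145,150,155,160,165,168,172,345,350,355,360,370,380):
        w=W[v,u]
        if w[2]<80: print((u,v),w,end=' ')
    print()
for n in ['scene','side']:
    D=np.load('/tmp/%s0.npz'%n);I,rz,K,P=D['I'],D['rz'],D['K'],D['P'];W=cloud(rz,K,P)
    hsv=cv2.cvtColor(I,cv2.COLOR_RGB2HSV);H,S,V=[hsv[...,i].astype(int) for i in range(3)]
    def rect(name,m,z,box):
        m=m&(W[...,0]>box[0])&(W[...,0]<box[1])&(W[...,1]>box[2])&(W[...,1]<box[3])
        vv,uu=np.nonzero(m);p=np.array([onz(K,P,a,b,z)[:2] for a,b in zip(uu,vv)],np.float32)
        print(n,name,len(p),cv2.minAreaRect(p))
    rect('mat',(H>100)&(H<125)&(S>120),4,(470,620,-450,-220))
    rect('handle',(H>20)&(H<32)&(S>180)&(V>120)&(W[...,2]>65),79,(490,560,-400,-270))
    rect('foot',(V<60)&(W[...,2]>22)&(W[...,2]<45),34,(490,560,-430,-240))
    rect('plate+fence',(S<60)&(V>90)&(W[...,2]>30)&(W[...,2]<60),40,(440,660,-150,90))
    rect('platechips',(W[...,2]>33)&(W[...,2]<60),42,(440,660,-150,90))
    rect('tray floor',(V<45)&(W[...,2]>-3)&(W[...,2]<12),5,(630,790,-150,90))
```

```text
[[   1.     0.    -0.    -0.2]
 [  -0.     1.     0.3  -70. ]
 [   0.    -0.3    1.  -154.6]
 [   0.     0.     0.     1. ]]

(155, 235) [-48.1 -10.8 -34.2] (160, 235) [-45.4 -11.3 -35.1] (165, 235) [-43.  -11.3 -35.1] (168, 235) [-43.1  -9.1 -30.7] (345, 235) [ 42.2 -11.1 -34.4] (350, 235) [ 44.7 -10.8 -33.9] (355, 235) [ 47.2 -10.8 -33.8] 
(145, 245) [-49.2 -10.6 -43.7] (150, 245) [-46.7 -11.  -44.4] (155, 245) [-44.8 -10.6 -43.6] (160, 245) [-42.9 -10.1 -42.7] (165, 245) [-42.9  -6.8 -36.6] (168, 245) [-42.8  -4.9 -33. ] (172, 245) [-42.8  -1.7 -27. ] (345, 245) [ 42.4  -6.1 -35. ] (350, 245) [ 42.1 -10.  -42.2] (355, 245) [ 43.7 -10.8 -43.8] (360, 245) [ 46.3 -10.3 -42.8] (370, 245) [ 53.6  -7.  -36.6] 
(135, 255) [-52.9  -7.3 -46.5] (145, 255) [-46.2 -10.4 -51.8] (150, 255) [-43.9 -10.7 -52.3] (155, 255) [-42.8  -9.3 -49.9] (165, 255) [-42.7  -2.6 -38.4] (168, 255) [-42.7  -0.4 -34.6] (172, 255) [-43.1   3.6 -27.6] (345, 255) [ 42.6  -1.3 -36. ] (350, 255) [ 42.2  -5.5 -43.2] (355, 255) [ 42.6  -8.2 -47.8] (360, 255) [ 42.8 -10.8 -52.3] (370, 255) [ 47.2 -10.5 -51.8] (380, 255) 
[... 2890 characters left out ...]
2070312, -332.282470703125), (105.72515106201172, 187.20846557617188), 5.174345970153809)
side handle 105 ((523.1838989257812, -320.40936279296875), (22.770265579223633, 108.44379425048828), 2.6292614936828613)
side foot 103 ((522.6289672851562, -324.7259826660156), (31.423261642456055, 165.29281616210938), 1.6922518014907837)
side plate+fence 1927 ((553.9303588867188, -25.714752197265625), (219.12928771972656, 185.1654052734375), 86.27951049804688)
side platechips 2461 ((562.5560302734375, -25.866493225097656), (215.57028198242188, 203.11920166015625), 86.35164642333984)
side tray floor 824 ((702.04248046875, -24.604751586914062), (223.21270751953125, 113.52201843261719), 85.93521881103516)
```

Run:
```python
from h import *
np.set_printoptions(precision=1,suppress=True)
D=np.load('/tmp/wrist0.npz');W=cloud(D['rz'],D['K'],D['P'])
for p in [(100,300),(200,300),(240,250),(50,50)]: print(p,W[p])
d=cams.get_image('wrist');Wt=cloud(d['range_z'],d['camera_matrix'],d['T_tool_cam'])
for v in (235,245,255,265,275,285):
    print(v,[ (u,Wt[v,u]) for u in (172,174,176,178)])
for side in (slice(100,250),slice(260,420)):
    w=Wt[200:300,side].reshape(-1,3);w=w[w[:,2]<60];print(len(w),np.nanmax(w[:,2]),np.nanmin(np.abs(w[:,0])))
print(d['T_tool_cam'])
```

```text
(100, 300) [ 245.5 -644.8  130.3]
(200, 300) [ 160.8 -671.3  129. ]
(240, 250) [ 110.  -636.5  130.2]
(50, 50) [ 231.  -349.3    0.2]
235 [(172, array([-80.6,  49.7,  88.9])), (174, array([-78.3,  49.1,  87.7])), (176, array([-76.8,  49.7,  88.9])), (178, array([-74.9,  49.8,  89.1]))]
245 [(172, array([-42.8,  -1.7, -27. ])), (174, array([-79.1,  59.6,  87.6])), (176, array([-77.7,  60.5,  89.1])), (178, array([-75.6,  60.2,  88.6]))]
255 [(172, array([-43. ,   3.4, -28. ])), (174, array([-80.1,  70.6,  87.8])), (176, array([-78.4,  71.1,  88.7])), (178, array([-76.6,  71.4,  89.2]))]
265 [(172, array([-43. ,   8.4, -29.2])), (174, array([-81. ,  81.8,  88. ])), (176, array([-79.4,  82.6,  89.2])), (178, array([-77.2,  82.1,  88.4]))]
275 [(172, array([-83.9,  93.1,  87.8])), (174, array([-81.9,  93.1,  87.8])), (176, array([-80.3,  93.8,  89. ])), (178, array([nan, nan, nan]))]
285 [(172, array([-85. , 104.9,  88.1])), (174, array([-83.2, 105.4,  88.8])), (176, array([-81.2, 105.6,  89. ])), (178, array([-79. , 105.3,  88.6]))]
3433 -24.326626726682917 28.266577139779898
3598 -24.37741415689686 28.09158752240566
[[   1.     0.    -0.    -0.2]
 [  -0.     1.     0.3  -70. ]
 [   0.    -0.3    1.  -154.6]
 [   0.     0.     0.     1. ]]
```

Run:
```python
from h import *
np.set_printoptions(precision=1,suppress=True)
for n in ('scene','side'):
    D=np.load(f'/tmp/{n}0.npz');I,W=D['I'],cloud(D['rz'],D['K'],D['P'])
    m=(np.abs(W[...,0]-164)<90)&(np.abs(W[...,1]+628)<90)&(W[...,2]>150)
    vv,uu=np.nonzero(m);print(n,m.sum())
    if m.sum(): 
        w=W[m];z=w[:,2];print(np.sort(z)[:15]);
        o=np.argsort(z)[:12]
        print([(uu[i],vv[i],w[i]) for i in o])
    from collections import Counter
I=cv2.imread('pics/side0.png')[20:110,360:450];cv2.imwrite('pics/sidegrip.png',cv2.resize(I,None,fx=6,fy=6,interpolation=cv2.INTER_CUBIC))
```

```text
scene 403
[248.4 248.8 249.3 249.8 252.4 253.  254.4 254.4 254.7 254.8 256.5 257.1
 258.1 258.1 258.2]
[(np.int64(22), np.int64(198), array([ 164.3, -581.6,  248.4])), (np.int64(23), np.int64(197), array([ 163.3, -577.7,  248.8])), (np.int64(23), np.int64(198), array([ 166.9, -579.2,  249.3])), (np.int64(21), np.int64(198), array([ 163.5, -583.9,  249.8])), (np.int64(20), np.int64(197), array([ 160.3, -584.5,  252.4])), (np.int64(23), np.int64(195), array([ 160.1, -574.3,  253. ])), (np.int64(23), np.int64(194), array([ 157.9, -572.6,  254.4])), (np.int64(21), np.int64(197), array([ 163.8, -581.9,  254.4])), (np.int64(22), np.int64(196), array([ 162.8, -578. ,  254.7])), (np.int64(22), np.int64(197), array([ 166. , -579.5,  254.8])), (np.int64(22), np.int64(195), array([ 160.9, -576.3,  256.5])), (np.int64(19), np.int64(196), array([ 158.9, -584.8,  257.1]))]
side 1807
[240.  240.4 241.7 244.2 244.2 244.5 245.1 245.6 246.4 246.7 247.2 247.5
 248.  249.8 250.2]
[(np.int64(396), np.int64(79), array([ 170.4, -678.1,  240. ])), (np.int64(401), np.int64(91), array([ 150.5, -584.5,  240.4])), (np.int64(399), np.int64(91), array([ 157.8, -580.8,  241.7])), (np.int64(402), np.int64(91), array([ 147.4, -578. ,  244.2])), (np.int64(400), np.int64(91), array([ 154.5, -576.6,  244.2])), (np.int64(399), np.int64(90), array([ 158.2, -583. ,  244.5])), (np.int64(393), np.int64(79), array([ 182. , -665.7,  245.1])), (np.int64(394), np.int64(78), array([ 178.6, -673.7,  245.6])), (np.int64(394), np.int64(79), array([ 178.4, -663.9,  246.4])), (np.int64(398), np.int64(78), array([ 163.8, -674.3,  246.7])), (np.int64(397), np.int64(79), array([ 167.4, -664.4,  247.2])), (np.int64(395), np.int64(79), array([ 174.9, -662.4,  247.5]))]
```

View pics/sidegrip.png

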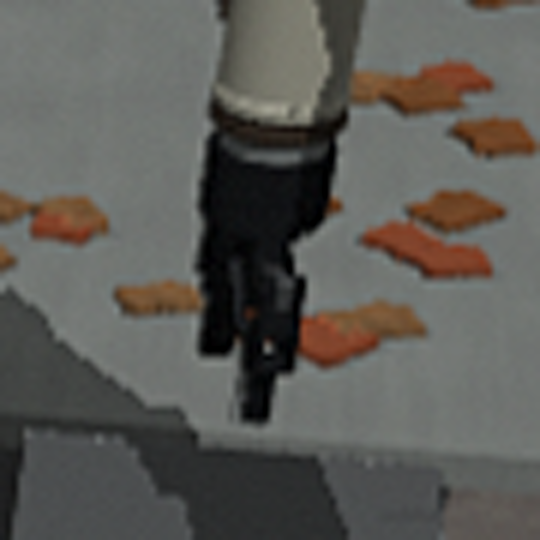

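The plate is at about (553,-26) with a yaw of about -3.7°, the mat at (540,-333) with yaw 5°, and the scraper near (530,-336) with yaw 2°. All three cameras put the open fingertips about 24 mm behind the reported TCP, where the text says 12 mm ahead. I'll trust the images and check that again close up. Now I'll move over the scraper.

```bash
cat >> h.py <<'E'
def go(x,y,z,yaw=None):
    """print tool shift (cm) and turn from current measured pose to world target"""
    T=T_tool();d=T[:3,:3].T@(np.array([x,y,z],float)-T[:3,3])/10
    t=0
    if yaw is not None:
        cur=np.degrees(np.arctan2(T[1,0],T[0,0]));t=-((yaw-cur+180)%360-180)
    print('shift cm',d.round(2),'turn',round(t,1),'t',manip.get_obs()['t'])
E
python3 -m creep '[0,-2.4,-5.4,0,0, 0,-4.8,-10.7,0,0, 0,-7.1,-16,0,0, 0,-9.5,-21.4,0,0, 0,-11.9,-26.7,-0.5,0, 0,-14.3,-32.1,-1,0, 0,-16.6,-37.4,-1,0, 0,-19,-42.8,-1,0, 0,-19,-42.8,-1,0]' 40
python3 -c "
from h import *
print(manip.get_obs()['joints']);go(530,-335,230,2);go(530,-335,230,182);grab('wrist','w1.png')"
```

```text
t: 1.38
ee_pos: [535.4, -329.9, 229.9]
orientation: [-179.8, 0.1, -74.7]
ft_force: [-0.3, -0.2, 0.4]
gripper_width: 1.001
[ 52.97853868  27.33755178 -32.39673809  91.30850833  15.38029746
  65.8029679  -57.58672532]
shift cm [ 0.35  0.66 -0.02] turn -76.7 t 1.375
shift cm [ 0.35  0.66 -0.02] turn 103.3 t 1.375
```

View pics/w1.png

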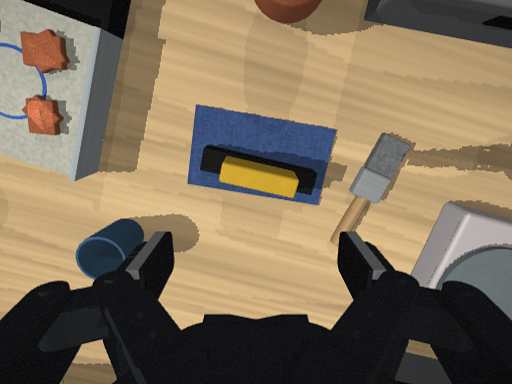

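The wrist view shows the scraper at about (260,172) on the mat, the cup at (108,250) and the brush at (375,180). I'll measure them here, and the handle height from a second wrist position after the turn.

```bash
cat > ms.py <<'E'
from h import *
np.set_printoptions(precision=1,suppress=True)
def run(fn):
    I,rz,K,P=grab('wrist',fn);W=cloud(rz,K,P)
    hsv=cv2.cvtColor(I,cv2.COLOR_RGB2HSV);H,S,V=[hsv[...,i].astype(int) for i in range(3)]
    y=(H>20)&(H<32)&(S>170)&(V>110)&(W[...,2]>20);print('handle top z',np.nanpercentile(W[y][:,2],[50,80,95]))
    zt=np.nanpercentile(W[y][:,2],80);t=y&(W[...,2]>zt-6)
    def rect(n,m,z):
        vv,uu=np.nonzero(m);p=np.array([onz(K,P,a,b,z)[:2] for a,b in zip(uu,vv)],np.float32);print(n,cv2.minAreaRect(p))
    rect('handle',t,zt)
    f=(V<50)&(W[...,2]>25)&(W[...,2]<45)&(np.hypot(W[...,0]-530,W[...,1]+335)<110);print('foot z',np.nanmedian(W[f][:,2]));rect('foot',f,34)
    b=(H>100)&(H<125)&(S>120)&(W[...,2]<12)&(np.hypot(W[...,0]-540,W[...,1]+335)<130);print('mat z',np.nanmedian(W[b][:,2]));rect('mat',b,4)
E
python3 -c "
import ms;ms.run(None)
from h import *
go(530,-340,200,182)"
python3 -m creep '[0,0.2,0.7,0.5,10.4, 0,0.4,1.1,1,20.8, 0,0.4,1.1,2,31, 0,0.4,1.1,3,41.4, 0,0.4,1.1,3,51.6, 0,0.4,1.1,3,62, 0,0.4,1.1,3,72.4, 0,0.4,1.1,3,82.6, 0,0.4,1.1,3,93, 0,0.4,1.1,3,103.3, 0,0.4,1.1,3,103.3]' 40
python3 -c "
import ms;ms.run('w2.png')
from h import *
print(manip.get_obs()['joints'])"
```

```text
handle top z [79.  79.7 80.3]
handle ((526.378173828125, -335.286376953125), (23.45979118347168, 88.50060272216797), 1.9163103103637695)
foot z 33.98717365027284
foot ((526.661376953125, -335.526611328125), (31.352699279785156, 149.3510284423828), 2.086564064025879)
mat z 4.117896718561326
mat ((539.1953735351562, -333.1693115234375), (108.14994812011719, 188.58633422851562), 5.4914164543151855)
shift cm [0.4 0.2 2.9] turn 102.8 t 1.475
t: 2.85
ee_pos: [519.2, -345.7, 199.8]
orientation: [-179.8, -0.1, -178.8]
ft_force: [-0.5, 0.5, -0.0]
gripper_width: 0.998
handle top z [79.  79.7 80.3]
handle ((607.3917846679688, -272.8950500488281), (277.34320068359375, 82.61068725585938), 37.77243423461914)
foot z 34.12634640777901
foot ((525.17333984375, -335.96844482421875), (29.255491256713867, 149.0249786376953), 2.161219596862793)
mat z 4.123933685447298
mat ((539.284423828125, -333.2316589355469), (108.61052703857422, 188.12437438964844), 5.462308883666992)
[  30.3   25.1    1.    94.7   -0.3   60.2 -147.4]
```

View pics/w2.png

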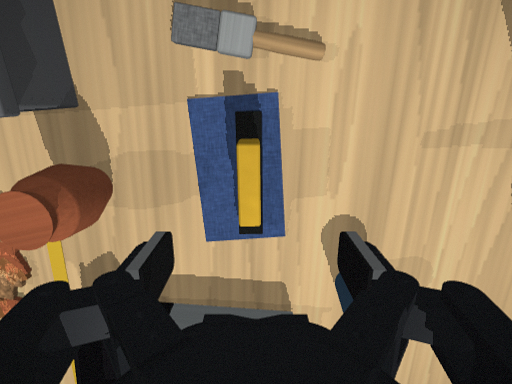

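The ±180° yaw puts joint 7 on its limit, so I'll turn back the other way to yaw +2°. The scraper measures (526,-335.5), yaw 2.1°, handle top at z 79.5, foot top at z 34.

```bash
python3 -m creep '[0,0,0,0,-10.6, 0,0,0,0,-21.2, 0,0,0,0,-31.8, 0,0,0,0,-42.4, 0,0,0,0,-53, 0,0,0,0,-63.6, 0,0,0,0,-74.2, 0,0,0,0,-84.8, 0,0,0,0,-95.4, 0,0,0,0,-106, 0,0,0,0,-116.6, 0,0,0,0,-127.2]' 
python3 -c "
from h import *
go(526.5,-335.5,70,2.1);print(manip.get_obs()['joints'])"
```

```text
t: 4.4
ee_pos: [520.6, -344.0, 200.1]
orientation: [-179.9, -0.0, -51.1]
ft_force: [0.4, 0.4, -0.5]
gripper_width: 0.999
shift cm [-0.3  -0.98 13.01] turn -53.2 t 4.4
[ 49.81214658  27.20318363 -25.33955471  93.96210481  12.79841897
  61.65647188 -30.23545138]
```

```bash
python3 -m creep '[0,-0.3,-1,2,-10.6, 0,-0.3,-1,4,-21.2, 0,-0.3,-1,6,-31.8, 0,-0.3,-1,8.5,-42.4, 0,-0.3,-1,11,-53.2, 0,-0.3,-1,13,-53.2, 0,-0.3,-1,13,-53.2]' 
python3 -c "
from h import *
go(526.5,-335.5,31,2.1);print(manip.get_obs()['joints']);grab('wrist','w3.png');I,rz,K,P=grab('side','s3.png')
I=I[100:200,230:340];cv2.imwrite('pics/s3c.png',cv2.resize(I,None,fx=6,fy=6,interpolation=cv2.INTER_CUBIC)[:,:,::-1])"
```

```text
t: 5.28
ee_pos: [525.5, -334.7, 68.2]
orientation: [-179.9, 0.1, 1.5]
ft_force: [-1.1, -1.1, 0.8]
gripper_width: 1.002
shift cm [0.11 0.09 3.72] turn -0.6 t 5.275
[ 53.99326653  38.48821969 -32.96817768  98.79096668  25.87033569
  50.64251097  11.45090961]
```

View pics/w3.png

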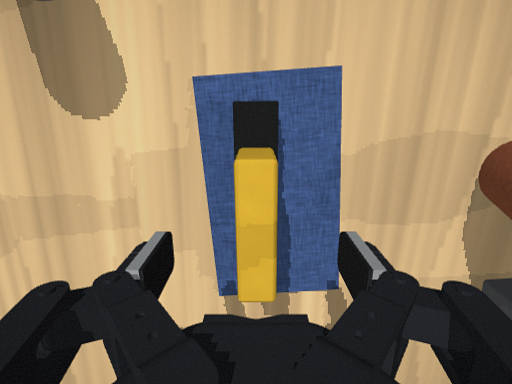

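View pics/s3c.png

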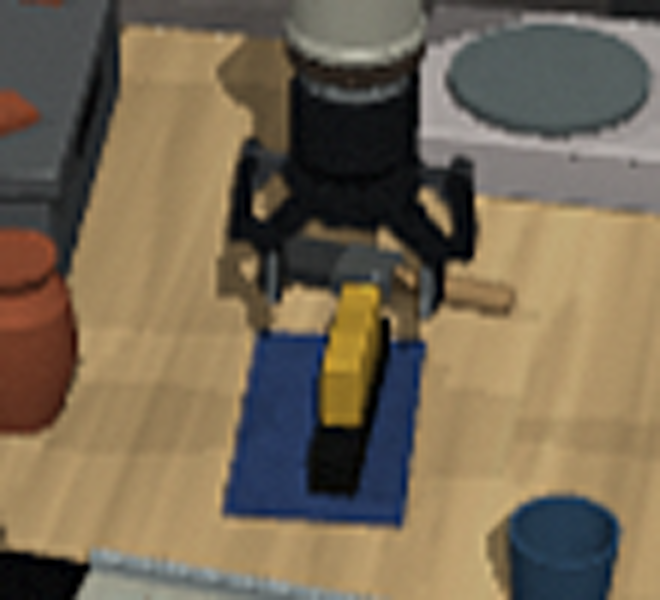

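The side view shows the open fingers straddling the yellow handle, with the tips just above its top. That confirms the tip offset from the cameras. I'll descend and close.

```bash
python3 -m creep '[0,0.1,0.1,1.5,-0.6, 0,0.1,0.1,3,-0.6, 0,0.1,0.1,3.7,-0.6, 0,0.1,0.1,3.7,-0.6, 255,0.1,0.1,3.7,-0.6, 255,0.1,0.1,3.7,-0.6, 255,0.1,0.1,3.7,-0.6, 255,0.1,0.1,3.7,-0.6, 255,0.1,0.1,3.7,-0.6, 255,0.1,0.1,3.7,-0.6]' 80
python3 -c "
from h import *
np.set_printoptions(precision=1,suppress=True)
I,rz,K,P=grab('wrist','w4.png');W=cloud(rz,K,P@np.eye(4));T=T_tool();Wt=(W-T[:3,3])@T[:3,:3]
w=Wt[180:300,100:420].reshape(-1,3);w=w[(w[:,2]<10)&(np.abs(w[:,1])<12)];
for s in (-1,1):
    q=w[w[:,0]*s>0];print(np.nanmin(np.abs(q[:,0])),np.nanpercentile(q[:,2],[90,99,100]))
"
```

```text
t: 6.62
ee_pos: [528.0, -336.0, 32.9]
orientation: [180.0, -0.0, 2.4]
ft_force: [-1.1, -0.8, 3.7]
gripper_width: 0.274
0.12607578981488982 [-38.3 -20.6 -16.7]
0.2718475117392125 [-37.2 -20.7 -16.5]
```

View pics/w4.png

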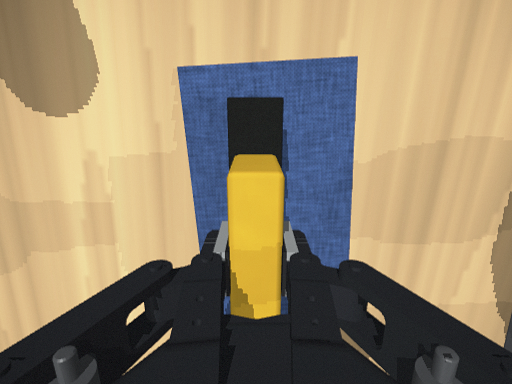

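```bash
python3 -m creep '[255,0,0,-3,0, 255,0,0,-7,0, 255,0,-2,-12,0, 255,-1,-6,-13,0, 255,-2,-11,-13,2, 255,-3.5,-16,-13,4, 255,-5,-21,-13,6.1, 255,-6.5,-26,-13,6.1, 255,-7.5,-31,-13,6.1, 255,-7.5,-31,-13,6.1, 255,-7.5,-31,-13,6.1]' 
python3 -c "
from h import *
np.set_printoptions(precision=1,suppress=True)
I,rz,K,P=grab('wrist','w5.png');np.savez('/tmp/w5.npz',I=I,rz=rz,K=K,P=P)
"
```

```text
t: 8.05
ee_pos: [439.9, -29.4, 162.3]
orientation: [180.0, 0.0, -3.7]
ft_force: [0.1, -1.0, -2.9]
gripper_width: 0.271
```

View pics/w5.png

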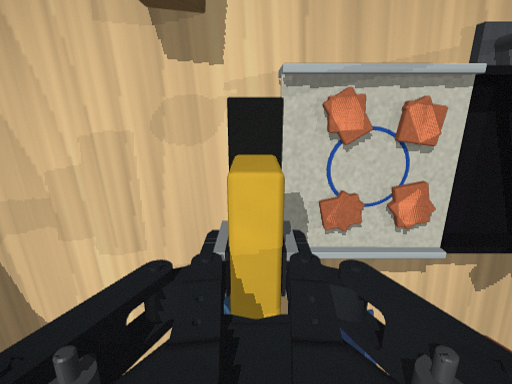

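The scraper is held over the near side and the whole plate is visible: blue circle at (368,166), chips at (347,115), (422,121), (343,211) and (411,204), fences at rows 68 and 253. I'll compute the station frame.

Run:
```python
from h import *
np.set_printoptions(precision=1,suppress=True)
D=np.load('/tmp/w5.npz');I,rz,K,P=[D[k] for k in ('I','rz','K','P')];W=cloud(rz,K,P)
hsv=cv2.cvtColor(I,cv2.COLOR_RGB2HSV);H,S,V=[hsv[...,i].astype(int) for i in range(3)]
u,v=np.meshgrid(np.arange(512),np.arange(384))
b=(H>100)&(H<128)&(S>110)&(u>310)&(v>115)&(v<215)
vv,uu=np.nonzero(b);p=np.array([onz(K,P,a,c,40)[:2] for a,c in zip(uu,vv)])
A=np.c_[2*p,np.ones(len(p))];s=np.linalg.lstsq(A,(p**2).sum(1),rcond=None)[0];r=np.sqrt(s[2]+s[0]**2+s[1]**2);print('circle',s[:2],'r',r,'z',np.nanmedian(W[b][:,2]))
c=s[:2]
# fences: height 46-58
f=(W[...,2]>48)&(W[...,2]<58)&(S<60)&(V>90)&(u>285)
for nm,sel in (('+y',f&(v<100)),('-y',f&(v>230))):
    w=W[sel];vx,vy,x0,y0=cv2.fitLine(w[:,:2].astype(np.float32),cv2.DIST_HUBER,0,.01,.01).ravel();print(nm,len(w),'yaw',np.degrees(np.arctan(vy/vx)),'dist from circle',( (c-[x0,y0])@np.array([-vy,vx])*np.sign(vx)),'z',np.nanmedian(w[:,2]),'width',np.ptp((w[:,:2]-[x0,y0])@[-vy,vx]))
yaw=np.radians(-3.7);Rs=np.array([[np.cos(yaw),np.sin(yaw)],[-np.sin(yaw),np.cos(yaw)]])
t=((H<12)|(H>175))&(S>100)&(V>60)&(u>310)&(W[...,2]>43)
n,l,st,cc=cv2.connectedComponentsWithStats(t.astype(np.uint8))
for i in range(1,n):
    if st[i,4]>200:
        w=W[l==i];q=(w[:,:2]-c)@Rs.T;print('chip stn mean',q.mean(0),'min',q.min(0),'max',q.max(0),'z',np.nanpercentile(w[:,2],95))
pl=(S<60)&(V>110)&(np.abs(W[...,2]-40)<4)&(u>285);q=(W[pl][:,:2]-c)@Rs.T;print('plate ext',np.percentile(q,[.5,99.5],axis=0))
f=(V<50)&(u>225)&(u<285)&(v<150)&(v>90);w=W[f];print('foot top z',np.nanmedian(w[:,2]),(((w[:,:2]-c)@Rs.T).min(0)),(((w[:,:2]-c)@Rs.T).max(0)))
```

```text
circle [592.4 -29.6] r 60.38969166023221 z 40.41022703184518
+y 1999 yaw -3.7097325 dist from circle -93.32248244546832 z 51.92690098896702 width 27.814210935362926
-y 1016 yaw -4.010806 dist from circle 90.42905501809668 z 51.52067053649833 width 8.612622903957668
chip stn mean [-67.2  52.7] min [-89.8  25.5] max [-42.5  77.5] z 51.08468029245378
chip stn mean [ 2.5 46.7] min [-17.   24.8] max [24.9 69.8] z 50.966445882389735
chip stn mean [  5.9 -35.5] min [-15.2 -62.3] max [ 31.3 -11.9] z 50.79348444652954
chip stn mean [-65.  -42.7] min [-87.3 -64.1] max [-42.7 -21.9] z 50.89385044471829
plate ext [[-122.3  -88.2]
 [  50.5   86.8]]
foot top z 163.7119985604287 [nan nan] [nan nan]
```

Run:
```python
from h import *
np.set_printoptions(precision=1,suppress=True)
D=np.load('/tmp/w5.npz');I,rz,K,P=[D[k] for k in ('I','rz','K','P')];W=cloud(rz,K,P)
hsv=cv2.cvtColor(I,cv2.COLOR_RGB2HSV);H,S,V=[hsv[...,i].astype(int) for i in range(3)]
u,v=np.meshgrid(np.arange(512),np.arange(384))
b=(H>100)&(H<128)&(S>110)&(u>315)&(u<418)&(v>115)&(v<215)&(abs(W[...,2]-40)<4)
vv,uu=np.nonzero(b);p=np.array([onz(K,P,a,c,40)[:2] for a,c in zip(uu,vv)])
for k in range(4):
    A=np.c_[2*p,np.ones(len(p))];s=np.linalg.lstsq(A,(p**2).sum(1),rcond=None)[0];r=np.sqrt(s[2]+s[0]**2+s[1]**2);d=abs(np.hypot(*(p-s[:2]).T)-r);print('circle',s[:2],'r',r,len(p));p=p[d<max(3,2*np.median(d))]
c=s[:2];yaw=np.radians(-3.75);Rs=np.array([[np.cos(yaw),np.sin(yaw)],[-np.sin(yaw),np.cos(yaw)]])
f=(W[...,2]>48)&(W[...,2]<58)&(S<60)&(V>90)&(u>285)
for nm,sel in (('+y',f&(v<80)),('-y',f&(v>240))):
    q=(W[sel][:,:2]-c)@Rs.T;print(nm,np.percentile(q[:,1],[1,50,99]),np.percentile(q[:,0],[1,99]))
t=((H<12)|(H>175))&(S>100)&(V>60)&(u>310)&(W[...,2]>43)
n,l,st,cc=cv2.connectedComponentsWithStats(t.astype(np.uint8))
for i in range(1,n):
    if st[i,4]>200:
        q=(W[l==i][:,:2]-c)@Rs.T;print('chip',q.mean(0),'min',q.min(0),'max',q.max(0))
pl=(S<60)&(V>110)&(np.abs(W[...,2]-40)<4)&(u>285);q=(W[pl][:,:2]-c)@Rs.T;print('plate ext',np.percentile(q,[.5,99.5],axis=0))
T=T_tool();print('tcp stn',Rs@(T[:2,3]-c))
for sx,sy in ((-85,5),(-76,5),(85,5)): print((sx,sy),Rs.T@[sx,sy]+c)
```

```text
circle [553.7 -26.7] r 40.019837559048725 524
circle [553.7 -26.7] r 40.019837559048725 524
circle [553.7 -26.7] r 40.019837559048725 524
circle [553.7 -26.7] r 40.019837559048725 524
+y [89.4 93.3 97. ] [-85.5  87.2]
-y [-95.4 -90.7 -87.8] [-51.2  87.8]
chip [-28.5  52.3] min [-51.1  25.1] max [-3.8 77.1]
chip [41.2 46.4] min [21.8 24.5] max [63.6 69.5]
chip [ 44.7 -35.9] min [ 23.6 -62.7] max [ 70.1 -12.2]
chip [-26.2 -43.1] min [-48.5 -64.5] max [ -3.9 -22.3]
plate ext [[-83.6 -88.6]
 [ 89.3  86.4]]
tcp stn [-113.1  -10.7]
(-85, 5) [469.2 -16.2]
(-76, 5) [478.2 -16.7]
(85, 5) [638.9 -27.3]
```

```bash
python3 -c "
from h import *
go(474.3,-15.5,72,-3.75)"
python3 -m creep '[255,1.7,-0.8,2,0, 255,3.3,-1.6,5,0, 255,3.3,-1.6,7,0, 255,3.3,-1.6,8,0, 255,3.3,-1.6,8.7,0, 255,3.3,-1.6,8.7,0]'
python3 -c "
from h import *
go(474.3,-15.5,71,-3.75)
grab('wrist','w6.png')"
```

```text
shift cm [ 3.31 -1.68  9.03] turn -0.0 t 8.1
t: 8.85
ee_pos: [474.0, -15.8, 75.5]
orientation: [180.0, 0.0, -3.8]
ft_force: [-0.5, -0.1, -2.6]
gripper_width: 0.268
shift cm [ 0.02 -0.03  0.45] turn -0.0 t 8.85
```

View pics/w6.png

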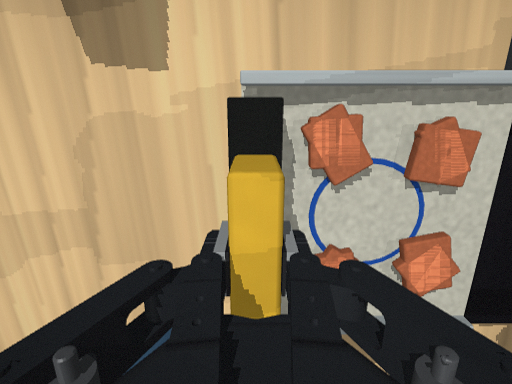

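The block's foot is behind all the chips and inside the +y fence (row 78). I'll lower it the last few millimetres and push along station +x.

```bash
python3 -m creep '[255,0,0,0.4,0, 255,0.8,0,0.4,0, 255,2,0,0.4,0, 255,3.2,0,0.4,0, 255,4.4,0,0.4,0, 255,5.6,0,0.4,0, 255,6.6,0,0.4,0, 255,7.6,0,0.4,0, 255,8.6,0,0.4,0, 255,9.6,0,0.4,0, 255,10.6,0,0.4,0, 255,11.6,0,0.4,0]'
python3 -c "
from h import *
go(638.9,-26.3,71,-3.75)
grab('wrist','w7.png')"
```

```text
t: 10.4
ee_pos: [590.6, -22.9, 71.5]
orientation: [180.0, -0.0, -3.7]
ft_force: [-0.6, -0.8, -3.2]
gripper_width: 0.268
shift cm [4.84 0.02 0.05] turn 0.0 t 10.4
```

View pics/w7.png

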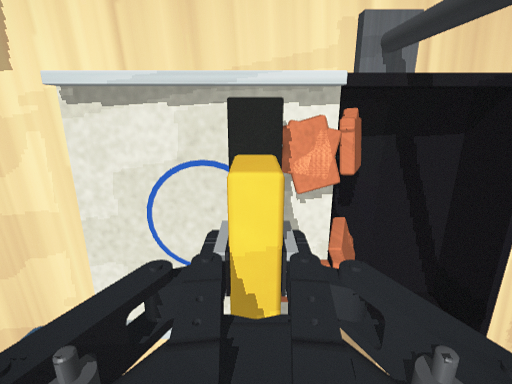

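```bash
python3 -m creep '[255,1,0,0,0, 255,1.9,0,0,0, 255,2.8,0,0,0, 255,3.6,0,0,0, 255,4.3,0,0,0, 255,5,0,0,0, 255,5,0,0,0]'
python3 -c "
from h import *
T=T_tool();print(T[:3,3]);grab('wrist','w8.png');I,_,_,_=grab('side');I=I[170:260,180:310];cv2.imwrite('pics/s8.png',cv2.resize(I,None,fx=5,fy=5,interpolation=cv2.INTER_CUBIC)[:,:,::-1])"
```

```text
t: 11.32
ee_pos: [640.8, -25.7, 72.0]
orientation: [-180.0, -0.1, -3.7]
ft_force: [-0.6, 0.3, 0.6]
gripper_width: 0.27
[640.78672587 -25.67021462  72.00667839]
```

View pics/w8.png

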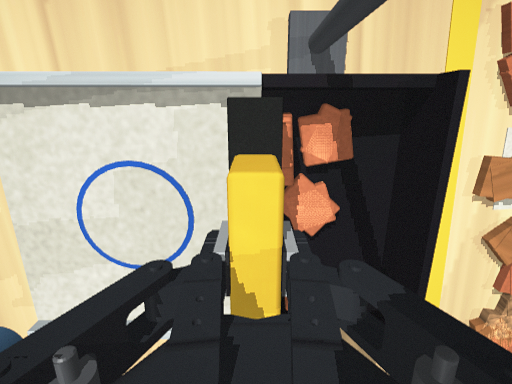

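View pics/s8.png

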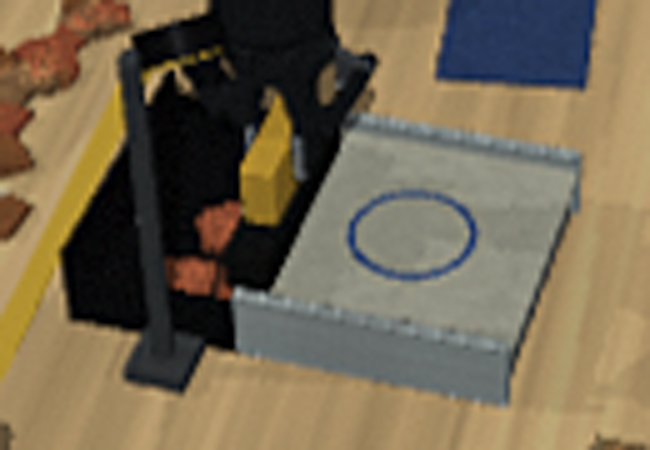

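All four chips are off the plate, with three visible in the tray. One at (288,140) stands on edge against the plate wall. I'll raise the block for a clear look.

```bash
python3 -m creep '[255,0,0,-2,0, 255,-1,0,-5,0, 255,-3,-1,-9,0, 255,-5,-2,-11,0, 255,-5,-2,-11,0]'
cat > mc.py <<'E'
from h import *
np.set_printoptions(precision=1,suppress=True)
C=np.array([553.8,-26.2]);yaw=np.radians(-3.75);Rs=np.array([[np.cos(yaw),np.sin(yaw)],[-np.sin(yaw),np.cos(yaw)]])
def chips(cam,fn=None):
    I,rz,K,P=grab(cam,fn);W=cloud(rz,K,P)
    hsv=cv2.cvtColor(I,cv2.COLOR_RGB2HSV);H,S,V=[hsv[...,i].astype(int) for i in range(3)]
    q=(W[...,:2]-C)@Rs.T
    t=((H<14)|(H>175))&(S>100)&(V>45)&(q[...,0]>-95)&(q[...,0]<205)&(abs(q[...,1])<95)&(W[...,2]<90)
    n,l,st,cc=cv2.connectedComponentsWithStats(t.astype(np.uint8))
    for i in range(1,n):
        if st[i,4]>25:
            a=q[l==i];z=W[l==i][:,2]-5;print(cam,st[i,4],cc[i],'tray xy med',np.median(a,0)-[145,0],'x',np.percentile(a[:,0],[3,97])-145,'y',np.percentile(a[:,1],[3,97]),'z',np.percentile(z,[3,50,97]))
E
python3 -c "
import mc
for c in ('wrist','scene','side'): mc.chips(c,c[0]+'9.png')
from h import *
I=cv2.imread('pics/s9.png')"
python3 -c "
import cv2
I=cv2.imread('pics/w9.png')"
```

```text
t: 12.05
ee_pos: [591.3, -1.6, 184.7]
orientation: [179.9, -0.2, -3.6]
ft_force: [0.6, 1.2, -2.1]
gripper_width: 0.272
wrist 1200 [343.6 143.8] tray xy med [-6.5 55.2] x [-24.5  12.6] y [34.9 75.3] z [ 0.5  9.8 11.2]
wrist 1790 [324.1 176. ] tray xy med [-28.   10.5] x [-52.4   2.6] y [-21.5  67.7] z [-0.1 10.2 38.7]
wrist 566 [321.3 237.7] tray xy med [-30.7 -52.7] x [-34.7 -22.3] y [-81.5 -37.2] z [ 0.8 32.2 46.3]
scene 474 [274.3 241.5] tray xy med [-18.7  35.7] x [-47.9  13. ] y [-21.5  75.5] z [-4.4  8.  34.1]
scene 102 [251.8 251.2] tray xy med [-25.5 -56.6] x [-51.5 -19.6] y [-77.  -29.6] z [-6.8 22.4 45.3]
side 67 [233.3 201.8] tray xy med [-30.1 -50.4] x [-35.4 -21.3] y [-90.4 -37.6] z [ 5.3 30.4 45.7]
side 154 [225.8 217.3] tray xy med [-23.1   6.8] x [-52.8   5. ] y [-31.8  70.2] z [-0.4 10.  38.1]
side 71 [218.  224.5] tray xy med [-9.5 46.4] x [-22.7   9.4] y [23.6 62.7] z [-1.2  8.2 14.1]
```

View pics/w9.png

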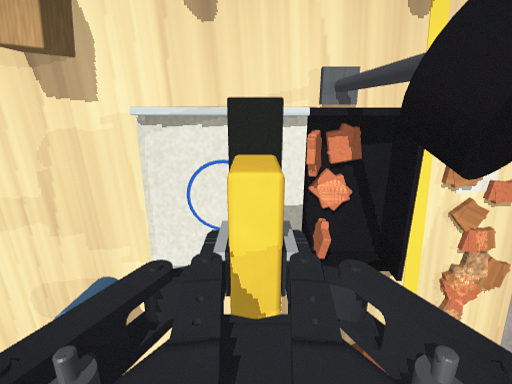

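Run:
```python
from mc import *
I,rz,K,P=grab('wrist');W=cloud(rz,K,P);q=(W[...,:2]-C)@Rs.T
for v in range(128,178,6):
    print(v,[(u,*np.round([q[v,u,0]-145,q[v,u,1],W[v,u,2]-5],0)) for u in range(304,326,2)])
J=I[100:280,290:430];cv2.imwrite('pics/w10.png',cv2.resize(J,None,fx=4,fy=3.3,interpolation=cv2.INTER_CUBIC)[:,:,::-1])
for v in (225,235,245):
    print(v,[(u,*np.round([q[v,u,0]-145,q[v,u,1],W[v,u,2]-5],0)) for u in range(310,334,2)])
```

```text
128 [(304, np.float64(-59.0), np.float64(73.0), np.float64(36.0)), (306, np.float64(-57.0), np.float64(73.0), np.float64(37.0)), (308, np.float64(-48.0), np.float64(70.0), np.float64(1.0)), (310, np.float64(-46.0), np.float64(70.0), np.float64(-1.0)), (312, np.float64(-44.0), np.float64(70.0), np.float64(0.0)), (314, np.float64(-44.0), np.float64(71.0), np.float64(15.0)), (316, np.float64(-42.0), np.float64(71.0), np.float64(17.0)), (318, np.float64(-40.0), np.float64(71.0), np.float64(17.0)), (320, np.float64(-38.0), np.float64(71.0), np.float64(17.0)), (322, np.float64(-32.0), np.float64(70.0), np.float64(0.0)), (324, np.float64(-29.0), np.float64(70.0), np.float64(-1.0))]
134 [(304, np.float64(-59.0), np.float64(67.0), np.float64(35.0)), (306, np.float64(-56.0), np.float64(67.0), np.float64(35.0)), (308, np.float64(-48.0), np.float64(63.0), np.float64(0.0)), (310, np.float64(-52.0), np.float64(66.0), np.float64(33.0)), (312, np.float64(-50.0), np.float64(66.0), np.float64(34.0)), (314, np.float64(-48.0), np.float64(67.0), np.float64(34.0)), (316, np.float64(-46.0), np.float64(67.0
[... 6635 characters left out ...]
t64(-1.0)), (312, np.float64(-35.0), np.float64(-81.0), np.float64(0.0)), (314, np.float64(-32.0), np.float64(-81.0), np.float64(1.0)), (316, np.float64(-34.0), np.float64(-71.0), np.float64(20.0)), (318, np.float64(-34.0), np.float64(-67.0), np.float64(27.0)), (320, np.float64(-34.0), np.float64(-62.0), np.float64(36.0)), (322, np.float64(-33.0), np.float64(-60.0), np.float64(41.0)), (324, np.float64(-31.0), np.float64(-58.0), np.float64(44.0)), (326, np.float64(-29.0), np.float64(-58.0), np.float64(45.0)), (328, np.float64(-27.0), np.float64(-58.0), np.float64(45.0)), (330, np.float64(-24.0), np.float64(-58.0), np.float64(43.0)), (332, np.float64(-9.0), np.float64(-81.0), np.float64(1.0))]
```

View pics/w10.png

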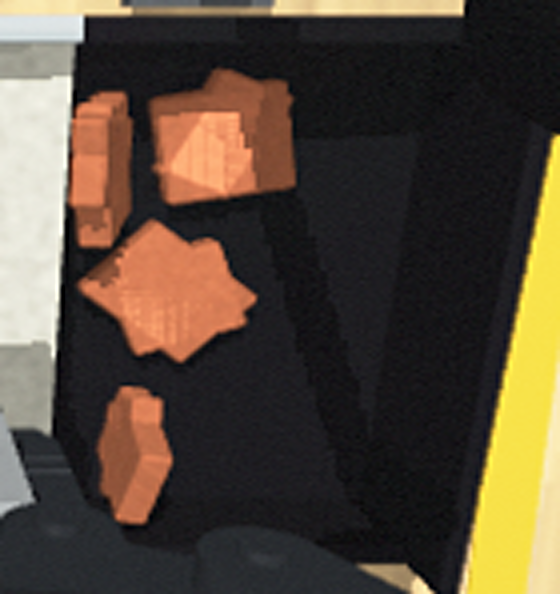

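The two chips at the plate side are leaning or standing on edge. Their centres are at tray x ≈ -40 and -28 and z ≈ 20 and 23, within limits. The other two lie flat, so step 1 is met. Next I'll return the scraper to the mat.

```bash
python3 -c "
from h import *
go(536,-334,130,4)"
```

```text
shift cm [-3.3  33.28  5.12] turn -7.8 t 12.25
```

```bash
python3 -m creep '[255,-0.5,4,0,0, 255,-1,9,0,-1, 255,-1.5,14.5,0,-3, 255,-2,20,0,-5, 255,-2.7,25.5,1,-7, 255,-3.3,30,3,-7.8, 255,-3.3,33.3,5,-7.8, 255,-3.3,33.3,8,-7.8, 255,-3.3,33.3,11,-7.8, 255,-3.3,33.3,13,-7.8, 255,-3.3,33.3,13.8,-7.8, 255,-3.3,33.3,13.8,-7.8]'
python3 -c "
from h import *
go(536,-334,33.5,4);grab('wrist','w11.png')"
```

```text
t: 13.75
ee_pos: [536.6, -332.9, 43.2]
orientation: [-180.0, 0.0, 4.1]
ft_force: [0.6, 0.0, -2.1]
gripper_width: 0.272
shift cm [-0.07  0.11  0.97] turn 0.1 t 13.75
```

View pics/w11.png

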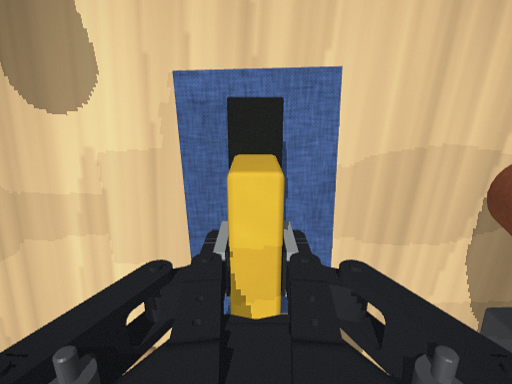

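The block is centred over the mat. I'll lower it the last 1 cm, release, and rise.

```bash
python3 -m creep '[255,0,0,0.5,0, 255,0,0,0.9,0, 255,0,0,1,0, 255,0,0,1,0]'
python3 -m creep '[0,0,0,0,0, 0,0,0,0,0, 0,0,0,0,0, 0,0,0,0,0, 0,0,0,-2,0, 0,0,0,-6,0, 0,0,0,-12,0, 0,0,0,-18,0, 0,0,0,-18,0]'
python3 -c "
import ms;ms.run('w12.png')"
```

```text
t: 14.3
ee_pos: [536.5, -333.0, 33.5]
orientation: [180.0, 0.0, 4.1]
ft_force: [-0.2, 0.4, -3.1]
gripper_width: 0.266
t: 15.42
ee_pos: [540.6, -334.2, 221.3]
orientation: [179.6, -0.6, 4.1]
ft_force: [-0.1, -0.2, -0.5]
gripper_width: 1.002
handle top z [78.9 79.5 80.1]
handle ((535.7943115234375, -331.1312255859375), (23.10660743713379, 88.24022674560547), 4.460632801055908)
foot z 34.008456530049244
foot ((536.1435546875, -332.5387878417969), (29.589439392089844, 148.0933380126953), 4.168792247772217)
mat z 4.028890724947161
mat ((539.1643676757812, -333.2380676269531), (108.50563049316406, 188.2223358154297), 5.563982009887695)
```

View pics/w12.png

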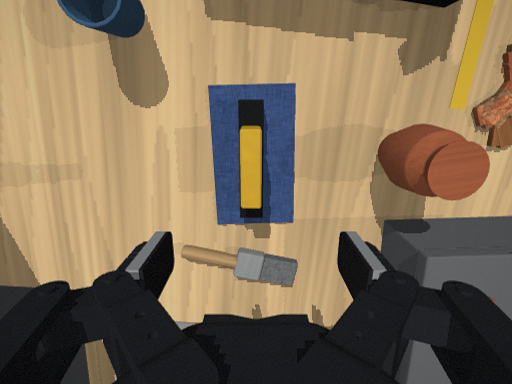

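The block stands upright on the mat at (536,-332), 3 mm from the mat's centre. Now I'll fly to the jug, turning to yaw +90° on the way, which keeps joint 7 in range.

```bash
python3 -m creep '[0,-1,-4,-1,-5, 0,-2,-10,-2,-12, 0,-3,-16,-3,-20, 0,-3.5,-22,-4,-28, 0,-4,-28,-4,-36, 0,-4.4,-34,-4,-44, 0,-4.8,-40,-4,-52, 0,-5.2,-46,-4,-60, 0,-5.6,-52,-4,-68, 0,-6,-58,-4,-76, 0,-6.2,-64,-4,-86, 0,-6.2,-67,-4,-86]'
python3 -m creep '[0,0,0,0,0, 0,0,0,0,0]'
python3 -c "
from h import *
print(manip.get_obs()['joints']);I,rz,K,P=grab('wrist','w13.png');np.savez('/tmp/w13.npz',I=I,rz=rz,K=K,P=P)"
```

```text
t: 16.98
ee_pos: [424.9, 333.9, 252.7]
orientation: [-179.9, -0.0, 90.4]
ft_force: [0.4, -0.6, 0.0]
gripper_width: 1.002
t: 17.23
ee_pos: [427.0, 329.7, 252.7]
orientation: [-179.9, 0.1, 90.1]
ft_force: [-0.3, -0.5, -0.2]
gripper_width: 1.002
[ 10.96314367  27.39540091 -67.25811547 101.72445176  26.96696432
  69.3526866   26.06106351]
```

View pics/w13.png

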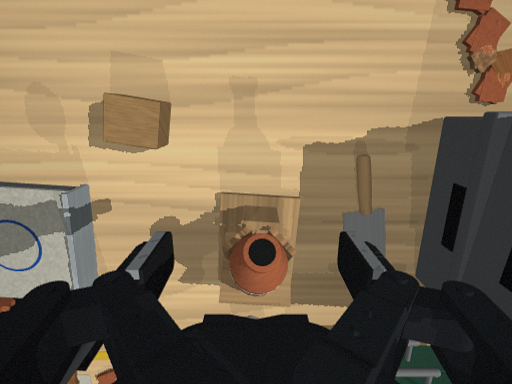

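The wrist view shows the jug's dark mouth at (261,252), the cradle base corners at (218,193) and (300,197), the spatula handle at (364,185) and the label box at (137,120). I'll locate the mouth in several views.

```bash
cat > mj.py <<'E'
from mc import *
def rim(cam,seed,D=None):
    I,rz,K,P=D if D else grab(cam);W=cloud(rz,K,P)
    hsv=cv2.cvtColor(I,cv2.COLOR_RGB2HSV);V=hsv[...,2].astype(int)
    u,v=np.meshgrid(np.arange(512),np.arange(384))
    m=(V<70)&(np.hypot(u-seed[0],v-seed[1])<22)
    n,l,st,cc=cv2.connectedComponentsWithStats(m.astype(np.uint8))
    i=1+np.argmin(np.hypot(*(cc[1:]-seed).T)+1000*(st[1:,4]<8));c=cc[i];o,r=ray(K,P,*c);r=r/np.linalg.norm(r)
    print(cam,'mouth px',c,st[i]);return o,r,W,I
def tri(rs):
    A=sum(np.eye(3)-np.outer(r,r) for o,r in rs);b=sum((np.eye(3)-np.outer(r,r))@o for o,r in rs);x=np.linalg.solve(A,b)
    return x,[np.linalg.norm((np.eye(3)-np.outer(r,r))@(x-o)) for o,r in rs]
E
python3 - <<'E'
from mj import *
D=np.load('/tmp/w13.npz');D=[D[k] for k in('I','rz','K','P')]
a=rim('wrist',(261,252),D);b=rim('side',(251,282));c=rim('scene',(317,133))
for nm,x in (('wrist',a),('side',b)):
    np.savez(f'/tmp/j_{nm}.npz',W=x[2],I=x[3])
print(tri([a[:2],b[:2]]),tri([a[:2],b[:2],c[:2]]))
# rim ring points (wrist): terracotta near mouth, highest
W=a[2];I=a[3];hsv=cv2.cvtColor(I,cv2.COLOR_RGB2HSV);H,S,V=[hsv[...,i].astype(int) for i in range(3)]
for v in range(228,300,6): print(v,[tuple(np.round(W[v,u],0)) for u in (250,261,272)])
# cradle base
for p in ((222,200),(290,203),(222,298),(288,300)): print(p,W[p[1],p[0]])
row=W[250];m=np.isfinite(row[:,2]);
E
```

```text
wrist mouth px [261.7 251.9] [249 239  27  27 575]
side mouth px [250.9 280.5] [247 276   9  10  69]
scene mouth px [316.4 132.1] [315 131   4   3   7]
(array([496.9, 336.6, 156.8]), [np.float64(0.224694627521085), np.float64(0.2246946275208057)]) (array([497.5, 336.1, 155.5]), [np.float64(0.6147717676460145), np.float64(0.586792934114543), np.float64(0.4373525558533471)])
228 [(np.float64(507.0), np.float64(323.0), np.float64(79.0)), (np.float64(512.0), np.float64(338.0), np.float64(68.0)), (np.float64(506.0), np.float64(351.0), np.float64(81.0))]
234 [(np.float64(522.0), np.float64(323.0), np.float64(65.0)), (np.float64(484.0), np.float64(336.0), np.float64(144.0)), (np.float64(513.0), np.float64(351.0), np.float64(83.0))]
240 [(np.float64(488.0), np.float64(325.0), np.float64(149.0)), (np.float64(488.0), np.float64(336.0), np.float64(149.0)), (np.float64(488.0), np.float64(347.0), np.float64(148.0))]
246 [(np.float64(493.0), np.float64(325.0), np.float64(153.0)), (np.float64(493.0), np.float64(336.0), np.float64(152.0)), (np.float64(493.0), np.float64(347.0), np.float64(152.0))]
2
[... 876 characters left out ...]
at64(349.0), np.float64(131.0))]
282 [(np.float64(549.0), np.float64(324.0), np.float64(133.0)), (np.float64(548.0), np.float64(337.0), np.float64(134.0)), (np.float64(550.0), np.float64(349.0), np.float64(131.0))]
288 [(np.float64(558.0), np.float64(324.0), np.float64(131.0)), (np.float64(558.0), np.float64(337.0), np.float64(132.0)), (np.float64(560.0), np.float64(350.0), np.float64(129.0))]
294 [(np.float64(595.0), np.float64(323.0), np.float64(93.0)), (np.float64(577.0), np.float64(337.0), np.float64(117.0)), (np.float64(611.0), np.float64(354.0), np.float64(72.0))]
(222, 200) [492.8 279.6   8.7]
(290, 203) [496.9 382.5  10.2]
(222, 298) [613.2 283.9  78.1]
(288, 300) [617.8 376.2  76.1]
```

Run:
```python
from mj import *
D=np.load('/tmp/w13.npz');I,rz,K,P=[D[k] for k in('I','rz','K','P')];W=cloud(rz,K,P)
u,v=np.meshgrid(np.arange(512),np.arange(384))
m=(np.hypot(u-261.7,v-252)<12);w=W[m];c=w.mean(0);n=np.linalg.svd(w-c)[2][2];n*=np.sign(n[2]);print('mouth c',c,'axis',n.round(3),'tilt',np.degrees(np.arccos(n[2])),'az',np.degrees(np.arctan2(n[1],n[0])))
print('foot',np.array([497.2,336.5,156.7])-136*n)
# white/lower belly: symmetric midline: belly side extents in wrist cloud
hsv=cv2.cvtColor(I,cv2.COLOR_RGB2HSV);H,S,V=[hsv[...,i].astype(int) for i in range(3)]
z=(W[...,2]>110)&(W[...,0]>525)&(W[...,0]<620)&(abs(W[...,1]-337)<45)
w=W[z]
for a in range(535,600,8):
    q=w[abs(w[:,0]-a)<4]
    if len(q)>20:
        p=np.polyfit(q[:,1],q[:,2],2);print(a,'ridge y',-p[1]/2/p[0],len(q))
# cradle base near edge, top z~10
base=(W[...,2]>5)&(W[...,2]<14)&(W[...,0]>470)&(W[...,0]<560)&(abs(W[...,1]-335)<75)
for y in range(285,395,15):
    q=W[base&(abs(W[...,1]-y)<3)];print(y,len(q),q[:,0].min() if len(q) else None,end=' | ')
```

```text
Traceback (most recent call last):
numpy.linalg.LinAlgError: SVD did not converge
```

Run:
```python
from mj import *
D=np.load('/tmp/w13.npz');I,rz,K,P=[D[k] for k in('I','rz','K','P')];W=cloud(rz,K,P)
u,v=np.meshgrid(np.arange(512),np.arange(384));ok=np.isfinite(W[...,2])
m=(np.hypot(u-261.7,v-252)<12)&ok;w=W[m];c=w.mean(0);n=np.linalg.svd(w-c)[2][2];n*=np.sign(n[2]);print('mouth c',c,'axis',n.round(3),'tilt',np.degrees(np.arccos(n[2])),'az',np.degrees(np.arctan2(n[1],n[0])))
print('foot',np.array([497.2,336.5,156.7])-136*n)
z=ok&(W[...,2]>110)&(W[...,0]>525)&(W[...,0]<620)&(abs(W[...,1]-337)<45)
w=W[z]
for a in range(535,600,8):
    q=w[abs(w[:,0]-a)<4]
    if len(q)>20:
        p=np.polyfit(q[:,1],q[:,2],2);print(a,'ridge y',-p[1]/2/p[0],len(q))
base=ok&(W[...,2]>5)&(W[...,2]<14)&(W[...,0]>470)&(W[...,0]<560)&(abs(W[...,1]-335)<75)
for y in range(285,395,15):
    q=W[base&(abs(W[...,1]-y)<3)];print(y,len(q),q[:,0].min() if len(q) else None,end=' | ')
```

```text
mouth c [497.4 336.5 156.4] axis [-0.6  0.   0.8] tilt 40.387120109919245 az 176.40195973544323
foot [585.1 331.   53.1]
535 ridge y 333.7822851439908 310
543 ridge y 333.55503041701957 384
551 ridge y 333.4792784223776 278
559 ridge y 333.72201006778516 188
567 ridge y 334.1536114733461 51
575 ridge y 333.4310252952033 28
285 153 481.52820096897557 | 300 149 482.5454318478626 | 315 48 483.3756889252344 | 330 64 484.0674533261731 | 345 61 485.414595521257 | 360 47 486.24237160257417 | 375 152 487.3460677430295 | 390 175 488.17127160396967 |
```

Two cues give the cradle yaw: the mouth-plane normal (azimuth 176.4°, tilt 40.4°) and the base's near edge (-3.65°). The mouth centre is at (497.2,336.5,156.6).

The pads are about 38 mm tall, too tall to fit between the shoulder and the rim once the jug hangs upright. So I'll grip the 40 mm rim itself, at low force.

```bash
python3 - <<'E'
from mj import *
D=np.load('/tmp/w13.npz');I,rz,K,P=[D[k] for k in('I','rz','K','P')];W=cloud(rz,K,P)
m=np.isfinite(W[...,2])&(W[...,2]>100)&(W[...,0]>380)&(W[...,0]<640)&(W[...,1]>400);print('tall right: min y',W[m][:,1].min() if m.any() else None)
go(499.1,336.4,185,86.4)
E
python3 -m creep '[0,0.3,3,3,2, 0,0.6,7.2,6,3.7, 0,0.6,7.2,6.8,3.7, 0,0.6,7.2,6.8,3.7]' 25
python3 - <<'E'
from mj import *
go(499.1,336.4,117,86.4)
I,rz,K,P=grab('wrist','w14.png')
E
```

```text
tall right: min y 400.0026098001058
shift cm [0.7 7.1 6.8] turn 3.5 t 17.375
t: 17.88
ee_pos: [498.5, 336.0, 184.9]
orientation: [-179.9, 0.0, 86.3]
ft_force: [-0.4, -0.4, 1.3]
gripper_width: 1.0
shift cm [0.1 0.1 6.8] turn -0.1 t 17.875
```

View pics/w14.png

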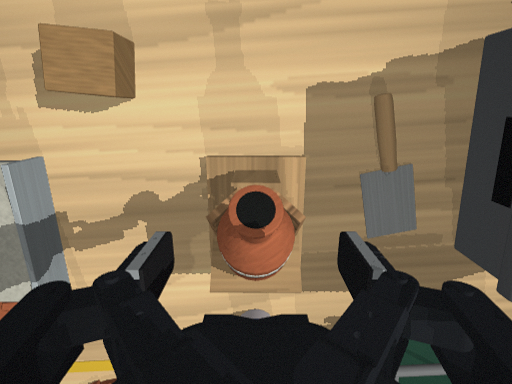

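The mouth is centred between the fingers (col 256) and the box at the right is clear. I'll descend to the rim height.

```bash
python3 -m creep '[0,0.1,0.1,2.5,0, 0,0.1,0.1,5,0, 0,0.1,0.1,6.5,0, 0,0.1,0.1,6.9,0, 0,0.1,0.1,6.9,0]' 25
python3 - <<'E'
from mj import *
go(499.1,336.4,117,86.4)
I,rz,K,P=grab('wrist','w15.png');T=T_tool();Wt=(cloud(rz,K,P)-T[:3,3])@T[:3,:3]
for v in (230,245,260,275,290): print(v,[(u,tuple(Wt[v,u].round(0))) for u in (172,225,256,287,340)])
I,_,_,_=grab('side');I=I[210:330,170:310];cv2.imwrite('pics/s15.png',cv2.resize(I,None,fx=5,fy=5,interpolation=cv2.INTER_CUBIC)[:,:,::-1])
E
```

```text
t: 18.55
ee_pos: [500.4, 338.3, 117.3]
orientation: [180.0, -0.0, 86.4]
ft_force: [-0.3, -0.4, -0.3]
gripper_width: 1.0
shift cm [-0.2 -0.1  0. ] turn -0.0 t 18.55
230 [(172, (np.float64(-89.0), np.float64(57.0), np.float64(119.0))), (225, (np.float64(-15.0), np.float64(-13.0), np.float64(-30.0))), (256, (np.float64(0.0), np.float64(-13.0), np.float64(-31.0))), (287, (np.float64(23.0), np.float64(15.0), np.float64(30.0))), (340, (np.float64(91.0), np.float64(56.0), np.float64(118.0)))]
245 [(172, (np.float64(-43.0), np.float64(-2.0), np.float64(-26.0))), (225, (np.float64(-14.0), np.float64(-7.0), np.float64(-35.0))), (256, (np.float64(0.0), np.float64(-7.0), np.float64(-35.0))), (287, (np.float64(15.0), np.float64(-7.0), np.float64(-34.0))), (340, (np.float64(43.0), np.float64(-3.0), np.float64(-28.0)))]
260 [(172, (np.float64(-43.0), np.float64(5.0), np.float64(-27.0))), (225, (np.float64(-14.0), np.float64(-2.0), np.float64(-40.0))), (256, (np.float64(0.0), np.float64(-2.0), np.float64(-40.0))), (287, (np.float64(15.0), np.float64(-1.0), np.float64(-39.0))), (340, (np.float64(43.0), np.float64(3.0), np.float64(-30.0)))]
275 [(172, (np.float64(-93.0), np.float64(111.0), np.float64(117.0))), (225, (np.float64(-14.0), np.float64(3.0), np.float64(-43.0))), (256, (np.float64(0.0), np.float64(3.0), np.float64(-44.0))), (287, (np.float64(15.0), np.float64(4.0), np.float64(-43.0))), (340, (np.float64(96.0), np.float64(112.0), np.float64(120.0)))]
290 [(172, (np.float64(-95.0), np.float64(131.0), np.float64(118.0))), (225, (np.float64(-13.0), np.float64(8.0), np.float64(-47.0))), (256, (np.float64(0.0), np.float64(8.0), np.float64(-48.0))), (287, (np.float64(19.0), np.float64(36.0), np.float64(-10.0))), (340, (np.float64(97.0), np.float64(131.0), np.float64(118.0)))]
```

View pics/w15.png

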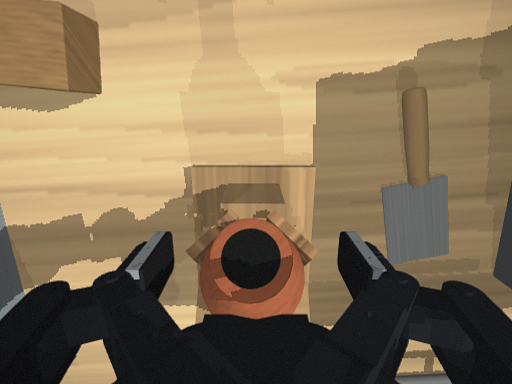

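View pics/s15.png

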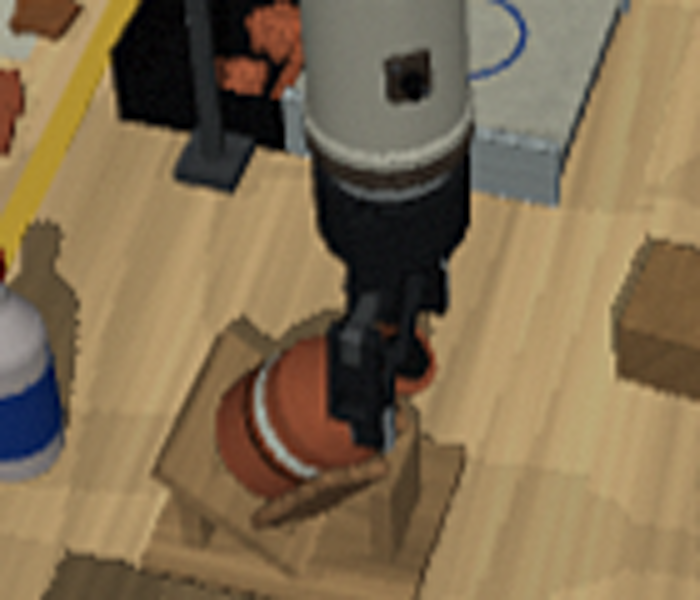

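The rim is between the pads at mid-height, about 2 mm off centre. I'll correct that and close gently in steps.

```bash
python3 -m creep '[60,-0.1,0,0,0, 90,-0.2,-0.1,0,0, 105,-0.2,-0.1,0,0, 115,-0.2,-0.1,0,0]' 25
python3 -c "
from mj import *
go(499.1,336.4,117,86.4);grab('wrist','w16.png')"
```

```text
t: 19.15
ee_pos: [499.2, 335.9, 116.5]
orientation: [180.0, -0.0, 86.4]
ft_force: [-0.1, 0.1, 0.3]
gripper_width: 0.551
shift cm [ 0.1 -0.  -0.1] turn -0.0 t 19.15
```

View pics/w16.png

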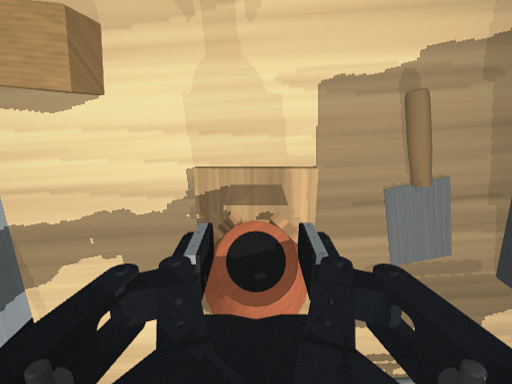

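```bash
python3 -m creep '[122,0,0,0,0, 130,0,0,0,0, 138,0,0,0,0, 150,0,0,0,0, 200,0,0,0,0, 255,0,0,0,0]' 25
python3 -c "
from mj import *
print(manip.get_obs()['moment']);grab('wrist','w17.png')"
```

```text
t: 19.95
ee_pos: [499.1, 336.1, 116.7]
orientation: [180.0, -0.0, 86.4]
ft_force: [-1.1, -0.5, 3.9]
gripper_width: 0.446
[-0.1  0.3  0. ]
```

View pics/w17.png

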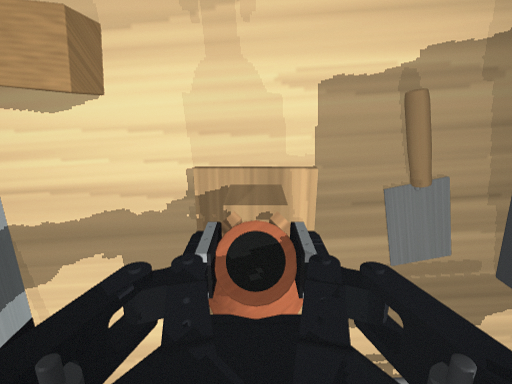

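The opening stopped at 38 mm, on the rim. I'll lift slowly along the jug's axis, 3 cm first.

```bash
python3 -m creep '[255,0,-0.3,-0.4,0, 255,0,-0.65,-0.75,0, 255,0,-1,-1.2,0, 255,0,-1.5,-1.8,0, 255,0,-1.9,-2.3,0, 255,0,-1.9,-2.3,0]' 25
python3 -c "
from mj import *
grab('wrist','w18.png');I,_,_,_=grab('side');I=I[200:330,170:330];cv2.imwrite('pics/s18.png',cv2.resize(I,None,fx=4.4,fy=4.4,interpolation=cv2.INTER_CUBIC)[:,:,::-1])"
```

```text
t: 20.75
ee_pos: [479.9, 337.3, 140.1]
orientation: [180.0, 0.0, 86.4]
ft_force: [0.4, 0.2, -0.5]
gripper_width: 0.443
```

View pics/w18.png

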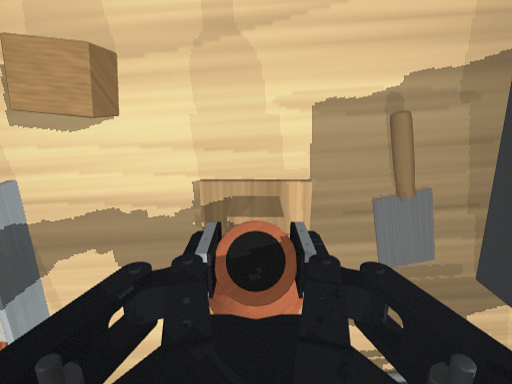

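View pics/s18.png

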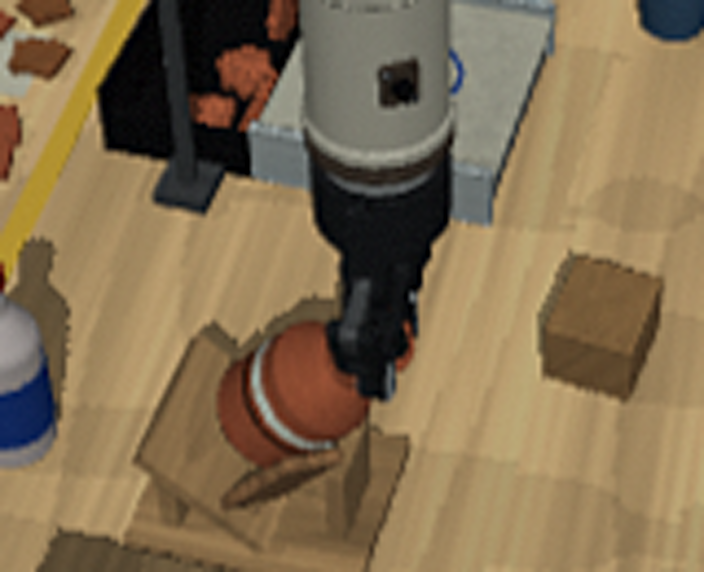

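The jug is following along its axis. I'll continue another 10 cm.

```bash
python3 -m creep '[255,0,-0.6,-0.7,0, 255,0,-1.2,-1.4,0, 255,0,-1.9,-2.3,0, 255,0,-2.6,-3.1,0, 255,0,-3.3,-3.9,0, 255,0,-4,-4.8,0, 255,0,-4.7,-5.6,0, 255,0,-5.4,-6.5,0, 255,0,-6,-7.2,0, 255,0,-6.4,-7.7,0, 255,0,-6.4,-7.7,0, 255,0,-6.4,-7.7,0]' 25
python3 -c "
from mj import *
grab('wrist','w19.png');I,_,_,_=grab('side');I=I[200:330,170:330];cv2.imwrite('pics/s19.png',cv2.resize(I,None,fx=4.4,fy=4.4,interpolation=cv2.INTER_CUBIC)[:,:,::-1])"
```

```text
t: 22.35
ee_pos: [416.6, 340.9, 216.3]
orientation: [180.0, 0.0, 86.3]
ft_force: [1.0, -0.9, -1.9]
gripper_width: 0.441
```

View pics/w19.png

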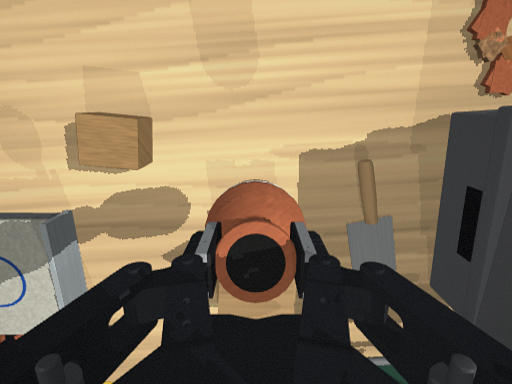

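View pics/s19.png

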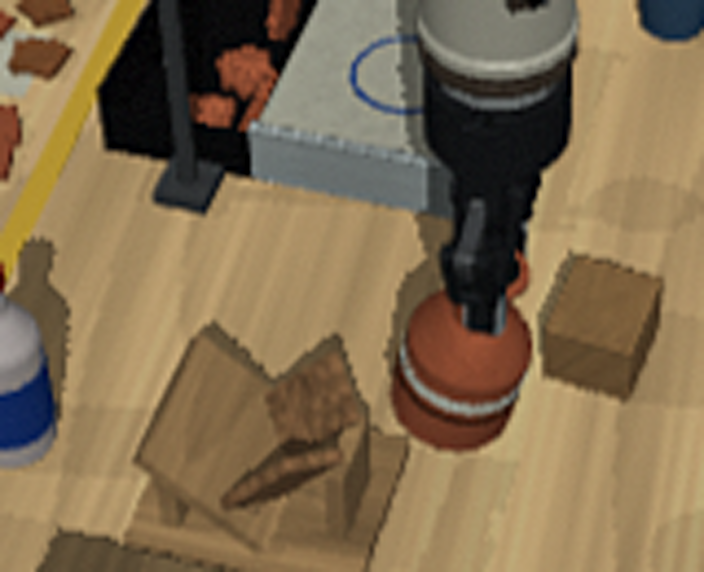

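The jug swung almost upright and is clear of the cradle. I'll check its tilt from the mouth plane, then carry it to the plate, keeping to low x past the lamp.

```bash
cat > mt.py <<'E'
from mj import *
def tilt(fn=None):
    I,rz,K,P=grab('wrist',fn);W=cloud(rz,K,P);T=T_tool()
    V=cv2.cvtColor(I,cv2.COLOR_RGB2HSV)[...,2];u,v=np.meshgrid(np.arange(512),np.arange(384))
    q=(W-T[:3,3])@T[:3,:3]
    m=(np.hypot(u-256,v-262)<20)&np.isfinite(W[...,2])&(abs(q[...,0])<13)&(q[...,2]<0);w=W[m];c=np.median(w,0)
    for k in range(3):
        d=w-w.mean(0);n=np.linalg.svd(d,full_matrices=False)[2][2];n*=np.sign(n[2]);r=d@n;w=w[abs(r)<max(1,2*np.std(r))]
    print('mouth',w.mean(0),'tool',(w.mean(0)-T[:3,3])@T[:3,:3],'axis',n.round(3).tolist(),'tilt',np.degrees(np.arccos(n[2])),'az',np.degrees(np.arctan2(n[1],n[0])),len(w))
E
python3 -c "
from mt import *
tilt();go(553.8,-26.2,216,86.4)"
```

```text
mouth [416.  341.6 255.9] tool [  0.5  -0.5 -39.7] axis [-0.199, 0.012, 0.98] tilt 11.482544554402725 az 176.42576665745025 1127
shift cm [-35.8  16.1   0. ] turn -0.1 t 22.5
```

The jug is held 11.5° off vertical by pad friction, with the foot toward +x. I'll carry it over with a brisk start and soft stop in +x, which swings the foot back, and ease the grip to 20 N.

```bash
python3 -m creep '[255,-2,1,0,0, 255,-5,2,0,0, 255,-9,3,0,0, 255,-13,4,0,0, 255,-17,5,0,0, 255,-21,6,0,0, 255,-25,7,0,0, 255,-29,8,0,0, 255,-32,8.5,0,0, 255,-34.5,9,0,0, 255,-35.8,9,0,0, 255,-35.8,9,0,0]' 20
python3 -c "
from mt import *
tilt('w20.png');go(553.8,-26.2,216,86.4)"
```

```text
t: 24.0
ee_pos: [483.2, -22.2, 216.3]
orientation: [-180.0, -0.0, 86.3]
ft_force: [-0.9, -0.0, -1.8]
gripper_width: 0.446
mouth [482.5 -21.6 256. ] tool [ -0.5  -0.6 -39.6] axis [-0.178, 0.003, 0.984] tilt 10.237461333139544 az 179.05556576583143 1149
shift cm [-0.1  7.1  0. ] turn -0.0 t 24.05
```

```bash
python3 -m creep '[255,0,5,0,0, 255,0,6.2,0,0, 255,0,6.6,0,0, 255,-0.1,6.9,0,0, 255,-0.1,7.1,0,0, 255,-0.1,7.1,0,0]' 20
python3 -c "
from mt import *
tilt('w21.png');go(553.8,-26.2,216,86.4)"
```

```text
t: 24.8
ee_pos: [553.8, -27.4, 216.6]
orientation: [-180.0, 0.0, 86.4]
ft_force: [-0.2, -0.1, -2.7]
gripper_width: 0.446
mouth [553.3 -26.7 256.2] tool [  0.7  -0.6 -39.6] axis [-0.02, -0.0, 1.0] tilt 1.1705362697340211 az -179.9432638407122 1137
shift cm [ 0.1 -0.   0.1] turn -0.1 t 24.85
```

View pics/w21.png

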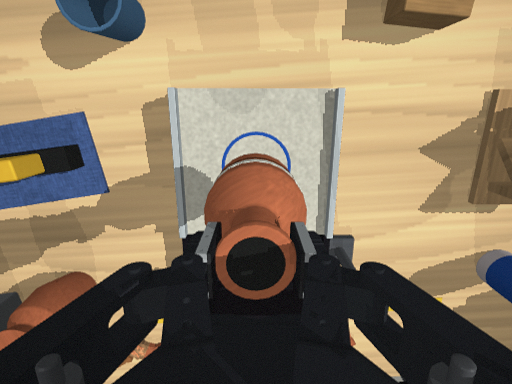

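The tilt is now only 1.2° and the jug hangs over the circle with its foot at z ≈ 120. I'll lower smoothly to just above the plate.

```bash
python3 -m creep '[255,0,0,0.5,0, 255,0,0,1.3,0, 255,0,0,2.3,0, 255,0,0,3.3,0, 255,0,0,4.3,0, 255,0,0,5.3,0, 255,0,0,6.2,0, 255,0,0,7,0, 255,0,0,7.3,0, 255,0,0,7.5,0, 255,0,0,7.5,0]' 20
python3 -c "
from mt import *
tilt('w22.png');I,_,_,_=grab('side');I=I[160:270,200:320];cv2.imwrite('pics/s22.png',cv2.resize(I,None,fx=5,fy=5,interpolation=cv2.INTER_CUBIC)[:,:,::-1])"
```

```text
t: 26.22
ee_pos: [554.4, -27.3, 141.6]
orientation: [180.0, -0.0, 86.4]
ft_force: [0.1, 0.2, -1.8]
gripper_width: 0.444
mouth [553.8 -26.6 181.2] tool [  0.6  -0.6 -39.5] axis [-0.032, 0.01, 0.999] tilt 1.9087144703495296 az 161.81800976655288 1145
```

View pics/s22.png

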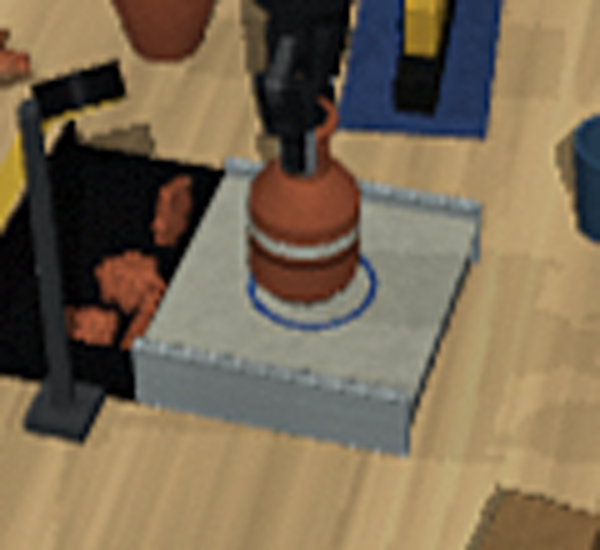

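The jug is about 5 mm above the plate, inside the circle. I'll make the final small steps while watching the force.

```bash
python3 -m creep '[255,0,0,0.1,0, 255,0,0,0.2,0, 255,0,0,0.3,0, 255,0,0,0.4,0, 255,0,0,0.4,0]' 20
python3 -c "
from mt import *
tilt()"
python3 -m creep '[255,0,0,0.05,0, 255,0,0,0.1,0, 255,0,0,0.1,0]' 20
python3 -c "
from mt import *
tilt()"
```

```text
t: 26.95
ee_pos: [554.5, -27.3, 137.7]
orientation: [180.0, 0.0, 86.4]
ft_force: [0.4, 0.7, -1.2]
gripper_width: 0.444
mouth [553.9 -26.6 177.3] tool [  0.6  -0.6 -39.6] axis [-0.037, 0.01, 0.999] tilt 2.17903987886802 az 164.09995843208162 1141
t: 27.38
ee_pos: [555.4, -27.2, 137.4]
orientation: [179.9, -0.0, 86.4]
ft_force: [1.5, -1.0, 5.9]
gripper_width: 0.444
mouth [554.6 -26.5 177.2] tool [  0.6  -0.7 -39.8] axis [-0.024, 0.005, 1.0] tilt 1.3827005772067325 az 168.34515606859645 1153
```

Contact is made at about 8 N, with the mouth height (177.2) matching the plate plus 136. I'll release gradually and retreat straight up.

```bash
python3 -m creep '[140,0,0,0,0, 130,0,0,0,0, 120,0,0,0,0, 100,0,0,0,0, 60,0,0,0,0, 0,0,0,0,0, 0,0,0,0,0, 0,0,0,0,0]' 20
python3 -c "
from mt import *
grab('wrist','w23.png')
tilt()"
```

```text
t: 28.42
ee_pos: [554.3, -27.3, 136.5]
orientation: [180.0, -0.0, 86.4]
ft_force: [1.1, -0.3, -0.7]
gripper_width: 1.0
mouth [553.5 -26.6 176.4] tool [  0.7  -0.8 -39.9] axis [-0.01, 0.007, 1.0] tilt 0.7328482765663533 az 144.537950313307 1160
```

View pics/w23.png

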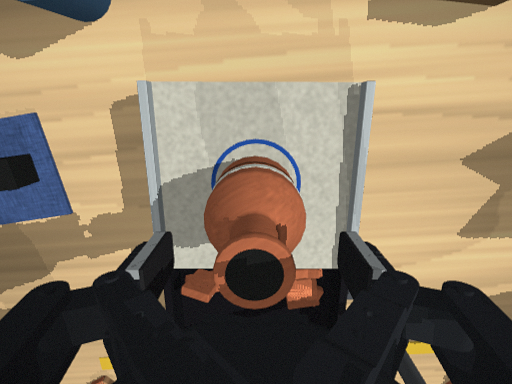

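The jug stands upright (0.7°) with the fingers clear of it. I'll retreat straight up and then toward the robot, and make final checks.

```bash
python3 -m creep '[0,0,0,-1.5,0, 0,0,0,-4,0, 0,0,0,-8,0, 0,0,0,-12,0, 0,0,-2,-14,0, 0,0,-6,-14,0, 0,0,-9,-14,0, 0,0,-9,-14,0, 0,0,-9,-14,0]' 20
python3 - <<'E'
from mj import *
import mc
I,rz,K,P=grab('wrist','w24.png');W=cloud(rz,K,P)
m=np.isfinite(W[...,2])&(W[...,2]>165)&(W[...,2]<185)&(np.hypot(W[...,0]-553,W[...,1]+26)<40);w=W[m];c=w.mean(0);n=np.linalg.svd(w-c,full_matrices=False)[2][2];n*=np.sign(n[2])
print('rim',c,'tilt',np.degrees(np.arccos(n[2])),'off',c[:2]-[553.8,-26.2])
for c in ('wrist','scene','side'): mc.chips(c)
for n in ('scene','side'):
    D=np.load(f'/tmp/{n}0.npz');I,_,_,_=grab(n,n+'F.png')
    d=np.abs(I.astype(int)-D['I']).max(-1)>60
    nn,l,st,cc=cv2.connectedComponentsWithStats(d.astype(np.uint8));print(n,[(cc[i].round(),st[i,4]) for i in range(1,nn) if st[i,4]>25])
I=I[90:330,130:360];cv2.imwrite('pics/sF.png',cv2.resize(I,None,fx=2.4,fy=2.4,interpolation=cv2.INTER_CUBIC)[:,:,::-1])
E
```

```text
t: 29.65
ee_pos: [465.2, -21.9, 277.3]
orientation: [179.9, 0.0, 86.3]
ft_force: [0.0, 0.2, -0.2]
gripper_width: 0.999
rim [557.8 -27.4 175.9] tilt 1.9217365753879037 off [ 4.  -1.2]
wrist 334 [254.9 207.6] tray xy med [-171.5   -1.1] x [-175.  -157.3] y [-30.8  28. ] z [52.9 68.1 82.7]
wrist 442 [220.8 278.1] tray xy med [-32.6 -57. ] x [-35.8   3.8] y [-76.7 -38.1] z [-0.5 27.3 45.4]
wrist 124 [252.  284.9] tray xy med [-1.7 -6.1] x [-21.1  13.9] y [-33.   22.8] z [-1.5  8.8 10.7]
wrist 634 [286.4 280.5] tray xy med [-12.7  52.7] x [-53.4  14.2] y [33.2 74.6] z [-0.2  9.9 38.7]
scene 37 [246.7 221.4] tray xy med [-107.6  -21.4] x [-132.1 -100.4] y [-36.3   3. ] z [58.9 69.3 79.7]
scene 579 [270.2 243.2] tray xy med [-22.4  24.3] x [-49.8  12.8] y [-70.9  74. ] z [-5.4  8.4 40.4]
side 79 [233.8 201.6] tray xy med [-30.8 -53. ] x [-35.9 -21.5] y [-89.6 -36.2] z [ 7.9 27.3 46.4]
side 155 [225.8 217.3] tray xy med [-21.9   5.2] x [-53.7   4.3] y [-31.   68.9] z [-1.5  9.7 38.2]
side 162 [260.1 215.3] tray xy med [-150.4   29.5] x [-173.9 -117.2] y [ 4.5 38.4] z [49.2 65.5 82.9]
side 71
[... 1423 characters left out ...]
,  85.]), np.int32(548)), (array([460.,  73.]), np.int32(71)), (array([286., 130.]), np.int32(1766)), (array([338., 105.]), np.int32(39)), (array([450., 134.]), np.int32(72)), (array([471., 136.]), np.int32(158)), (array([432., 169.]), np.int32(195)), (array([384., 156.]), np.int32(83)), (array([448., 172.]), np.int32(417)), (array([410., 158.]), np.int32(84)), (array([487., 166.]), np.int32(108)), (array([495., 168.]), np.int32(27)), (array([260., 208.]), np.int32(883)), (array([474., 191.]), np.int32(45)), (array([234., 202.]), np.int32(74)), (array([226., 217.]), np.int32(143)), (array([218., 225.]), np.int32(57)), (array([243., 277.]), np.int32(303)), (array([222., 295.]), np.int32(84))]
```

View pics/sF.png

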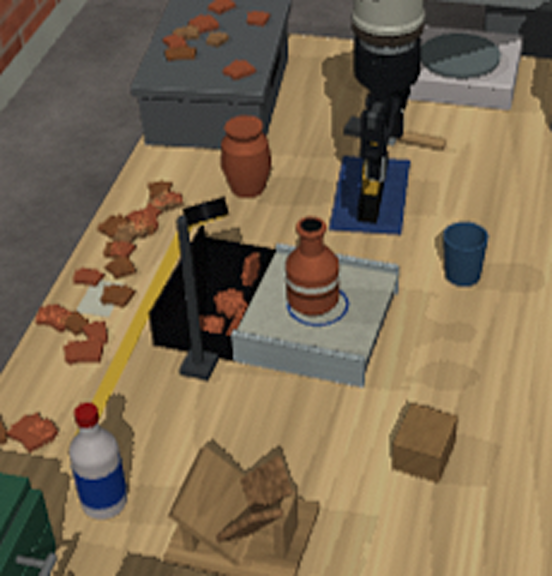

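View pics/w24.png

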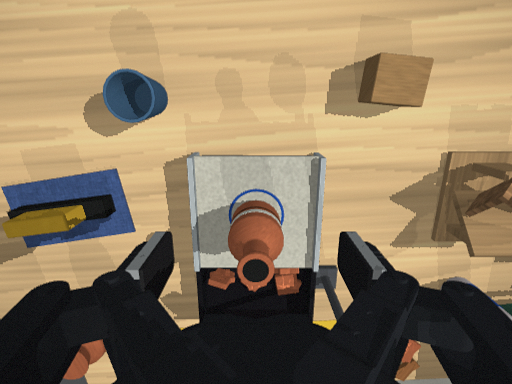

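Final views: the jug stands upright with its foot within about 5 mm of the circle's middle, the chips are in the tray, the scraper is on its mat, and the bystanders haven't moved. Handing in.

```bash
python3 -c "
from h import *
print(manip.hand_in())"
```

```text
the job is handed in; nothing more can be done
None
```

The job is done and handed in at about 30 s of the 72 s allowed; the hand-in reports no verdict.

**What I did:** I pushed all four chips into the tray in one pass with the scraper and stood the block back on its mat. I then lifted the jug out of the cradle along its axis by its rim and carried it to the plate. It touched down at about 8 N, and I released it there.

**Last checks:**
- **Jug:** upright within about 1–2° (0.7° just after release, 1.9° from the last, coarser view). Its rim is about 4 mm from the plate's middle. I gripped it with 25 N, then 20 N.
- **Scraper:** upright, about 3 mm from the mat's centre when I set it down.
- **Chips:** all in the tray, two flat and two on edge. The tightest is one leaning on the plate's side, with its underside centre at about tray x = -46 mm against the -52 limit. The other on-edge chip is at about z = 23 mm against the 32 mm limit.
- **Bystanders:** no visible shift in the last scene and side pictures; I did not measure them one by one.

**What disagreed:**
- **Fingertip position:** all three cameras put the open fingertips 24 mm behind the reported TCP, while the text puts them about 12 mm ahead. I used the camera values, and the grasps confirmed them.
- **Grip point:** I gripped the rim rather than the neck, because the pads are about 38 mm tall and would not fit between shoulder and rim.
- **Swing:** pad friction held the jug about 11° off vertical after the lift, and a brisk start in +x swung it to about 1°.

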